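Load and lock a home backup power unit

ROBOT

A 7-joint arm with a two-finger parallel gripper is mounted at the origin on the work surface. World frame = base frame: x ahead of the robot, y to its left, z up, the work surface at z = 0. Lengths are in mm, angles in rad, forces in N, time in s.
With the tool pointing down it reaches from about 425 to 875 mm from the base axis. Payload 8.4 kg.
Tool frame: the origin (TCP) lies on the mounting face of the last link; the fingertips stand 182 mm ahead of it and the grasp point (between the pads) lies 164 mm ahead of it; z points along the fingers, y is the direction in which the jaws open and shut (so a half turn about z gives the same grasp; the last joint's range is limited). The gripper opens to 87 mm and grips with 3 to 60 N. Pads are 19 mm wide; open, the fingers measure 117 mm over their backs; the gripper's body (75 mm by 190 mm) begins 51 mm behind the grasp point.
Start: joints at [1.017, 0.333, 0.04, 1.465, -0.013, 1.343, -0.059], TCP at [285.511, -583.915, 404.746] pointing down, gripper open.
Joint ranges: [-2.58, 2.58], [-0.38, 2.09], [-1.3, 1.39], [0.25, 2.4], [-1.5, 4.64], [0.08, 2.09], [-2.65, 2.65]. Speed limits (rad/s): [2.22, 2.22, 2.79, 2.79, 3.14, 3.14, 3.14].

INTERFACE

Orientations are given as a unit quaternion [w, x, y, z].
In Python, from workcell import bot gives the robot as it stands. The module is installed in compiled form; this text tells all that it offers.
- The arm moves only by the tool drive_tool, never from a script. Its argument "increments" is a list of rows, each an object of numbers: "wx", "wy", "wz": the turn, a rotation vector about the tool's x, y, z in degrees; "tx", "ty", "tz": the shift along the tool's x, y, z in m; "gripper": the gripper command: -1 is shut, 1 is fully open, values between are in proportion. In form: [{"wx": .., "wy": .., "wz": .., "tx": .., "ty": .., "tz": .., "gripper": ..}, ...]. A call has 1 to 12 rows; each row shifts and turns the pose as measured when the row begins, along the tool's axes as they then stand; what a row does not reach is not made up. A row lasts 1/12 s, in which the tool goes at most 41.7 mm and 7.16 degrees, less where a joint would pass 70% of its speed; a pose out of reach is approached as far as the arm can. A call with a gripper value outside its range is refused whole. The fingers move at their own pace and stop on an object; "force" is the grip in N (left out, the last holds). Time passes only in rows, so rows that do not move let the fingers close. It gives the time, the measured TCP pose, the force and the opening at its end, in the units of the state.
- bot.get_state(): the state, without advancing time (a new reading comes with each control period).
- bot.get_image(name): name is "scene" or "side" or "wrist"; returns the picture (384x512x3 uint8, red, green, blue); there is no depth.
- bot.camera_model(name): a dict with "K" (3x3 intrinsics, pixels), "k1" (the pictures are not rectified: a ray, as slopes to the right and down, at radius r is drawn at 1 + k1 r^2 times it, then the intrinsics apply), "origin" and "orientation" of the camera in the world. Camera axes: x right, y down, z forward; pixel columns grow to the right and rows downward; lengths in mm; the calibration is good to about 2 mm. A picture is of the moment at which its call begins: read the wrist's pose just before it. camera_model takes no time and is no camera call; for the wrist camera it gives the pose at the moment of the call.
- bot.hand_in(): hands the job in, once; it reports no verdict.
The state is a dict: "time_s": time; "joint_pos": joint angles; "qvel": joint speeds; "tau": joint torques, N m; "position": TCP position; "tool_rot": TCP orientation; "ft_force": force on the tool from outside, world axes, zero at the start; "moment": the same for the moment, N m; "grip_width": finger opening in mm.
Only numpy, scipy, OpenCV 4.12 (cv2) and the standard library are available. Lean on these libraries where they do the work, as an engineer would, in place of code of your own. Each camera call takes 0.05 s, during which the arm holds its last target. There are 200 camera calls.

TASK

Put every battery cell that is on the table upright, terminals up, into the tray of the backup power unit, one to a pocket, then lay the hold-down bar in its seat across the two pedestals above them. Push each of the two sprung studs in and turn it a quarter turn so that its tongue swings over the bar and the stud locks, and only when both are locked twist the test knob clockwise to its stop, hold it there for a moment and let it spring back. Do not knock over or push away the other things on the table.

Things in the scene. Friction and masses are not known exactly. Their poses are not given: they have to be found in the camera images.
- unit: Backup power unit, fixed: black base 175 x 320 x 12 mm with a grey tray, a tall grey pedestal at each end and a control pod in front. Origin: on the table under the tray's centre; x points from the pod to the tray (roughly away from the robot), y left along the tray, z up. The pedestals span unit x -80 to 27, |y| 108 to 150 mm, flat tops 94 mm above the table; a stud stands on each.
- tray (a point): Centre of the tray's floor, 15 mm above the table, axes as the unit's. The tray is a row of four square pockets 44 mm wide inside, centred at unit x = 0 and y = 72, 24, -24 and -72 mm, with 4 mm walls whose tops are 40 mm above the table.
- bar_seat (a point): Where the middle of the bar's underside belongs: over the centre of the tray, 94 mm above the table, axes as the unit's. Each pedestal has a channel here, 32 mm wide between steel cheeks 9 mm tall, with an end cheek at |y| = 146 mm, so the bar has 4 mm of play all round.
- cell1: Sealed grey battery cell with a black band and two brass terminals on top: upright block 36 x 36 mm, 72 mm tall (75 with terminals), about 0.25 kg. Origin: centre of its underside, z up, x and y square to its sides. All cells are alike. Two to four are present; an absent one has no pose.
- cell2: Sealed grey battery cell with a black band and two brass terminals on top: upright block 36 x 36 mm, 72 mm tall (75 with terminals), about 0.25 kg. Origin: centre of its underside, z up, x and y square to its sides. All cells are alike. Two to four are present; an absent one has no pose.
- cell3: Sealed grey battery cell with a black band and two brass terminals on top: upright block 36 x 36 mm, 72 mm tall (75 with terminals), about 0.25 kg. Origin: centre of its underside, z up, x and y square to its sides. All cells are alike. Two to four are present; an absent one has no pose.
- cell4: Sealed grey battery cell with a black band and two brass terminals on top: upright block 36 x 36 mm, 72 mm tall (75 with terminals), about 0.25 kg. Origin: centre of its underside, z up, x and y square to its sides. All cells are alike. Two to four are present; an absent one has no pose.
- bar: Hold-down bar: flat aluminium bar 284 mm long (its y), 24 mm wide (its x), 14 mm thick, with a black grip block in the middle of its top, 50 mm long (y), 16 mm wide (x), 24 mm tall, so its top is 38 mm above the underside. About 0.28 kg. Origin: centre of its underside. Either end may go left. On its seat its underside is 4 mm above the cells' terminals.
- stud_l_wing (a point): Top centre of the black wing of the left stud, on the stud's vertical axis at unit x -55, y +130 mm, 142 mm above the table when out. The wing is 44 mm long (along this point's y), 12 thick, 24 tall. Below it a steel tongue 16 mm wide, 6 thick, underside 118 mm up, reaches 60 mm from the axis, one way only: unlocked it points outwards (unit +y), wing along unit y.
- stud_l_push (a joint): How far the left stud is pushed in, m: 0 = sprung out, 0.009 = bottomed. The spring takes 3 N to start and about 9 N bottomed. Even bottomed, the tongue passes 1 mm above the seated bar.
- stud_l_turn (a joint): Turn of the left stud, rad: 0 = unlocked, 1.57 = a quarter turn clockwise seen from above (tongue to unit +x, over the bar's end), stop at 1.62. Inside is a bayonet: beyond 0.15 rad it turns only while pushed in over 0.0065 m; when turned past about 1.45 rad and let go it springs up into a notch (push about 0.0035 m): locked. Unlocking is the reverse.
- stud_r_wing (a point): Top centre of the black wing of the right stud, on the stud's vertical axis at unit x -55, y -130 mm, 142 mm above the table when out. The wing is 44 mm long (along this point's y), 12 thick, 24 tall. Below it a steel tongue 16 mm wide, 6 thick, underside 118 mm up, reaches 60 mm from the axis, one way only: unlocked it points outwards (unit -y), wing along unit y.
- stud_r_push (a joint): How far the right stud is pushed in, m: 0 = sprung out, 0.009 = bottomed. The spring takes 3 N to start and about 9 N bottomed. Even bottomed, the tongue passes 1 mm above the seated bar.
- stud_r_turn (a joint): Turn of the right stud, rad: 0 = unlocked, 1.57 = a quarter turn anticlockwise seen from above (tongue to unit +x, over the bar's end), stop at 1.62. Inside is a bayonet: beyond 0.15 rad it turns only while pushed in over 0.0065 m; when turned past about 1.45 rad and let go it springs up into a notch (push about 0.0035 m): locked. Unlocking is the reverse.
- knob_top (a point): Top centre of the test knob on the control pod at the unit's front (unit x = -90, y = 0), 77 mm above the table. Its black grip bar is 46 mm long, 14 mm thick and 34 mm tall (upright, 43 to 77 mm above the table); this point's x axis runs along it, unit x at rest. It sits on a disc of radius 24 mm.
- knob (a joint): Turn of the test knob, rad: 0 = at rest, grows clockwise seen from above to the stop at 1.05. A spring (about 0.04 N m at rest, 0.2 N m at the stop) brings it back to 0 when let go.
- mug: Bystander: white mug, 76 mm across, 90 mm tall.
- water: Bystander: water bottle, 66 mm across, 190 mm tall.
- remote: Bystander: black remote control, 160 x 44 x 18 mm, lying flat.
- pillbox: Bystander: white and blue medicine carton, 50 x 110 x 40 mm.
- pencup: Bystander: white pen cup, 76 mm across, 95 mm tall, pens to 155 mm.
- jar: Bystander: clear jar with an orange cap, 68 mm across, 75 mm tall.
- case: Bystander: black spectacles case, 155 x 58 x 42 mm, lying flat.
Things that resemble listed ones, but are neither listed nor needed, are in the scene too. What is shaped like the cell4 but purple is not meant. What is shaped like the cell1 but purple is not meant.

How it is judged:
By the outcome, as a careful person would: the job done as asked, in the order asked, and still so for the second after the job is handed in, with the robot touching nothing.
Of cell1, cell2, cell3, cell4 only 2 to 4 are there at a start; the rules pass over those that are not, and their reading is None.
At some moment in a run one of bar may be knocked a few centimetres aside while the robot is not near it.
Once in a run the grip may slacken for a moment while it holds something.
It also fails if it takes over 210 s, if anything falls off the work surface, if the arm or the gripper's body presses on something with over 40 N, if the wrist force passes 120 N, or if a joint passes its speed limit or range.

## Working session

There is one attempt and no reset: what is moved stays moved. The work goes in short steps, Python scripts to look and compute and a tool call to move; the robot and the scene stay as the last step left them, time stands still between calls to the robot, and variables do not carry over. Pictures are saved under pics/ and viewed, on a budget of 14 in all, crops included, one or two more only if the job needs it, and the job is handed in when it is done.

Besides the shell and the picture viewer there is one more tool, called after "Request:" as name(argument=value, ...) on one line, values as JSON. drive_tool: Moves the arm, as the interface text tells. Its arguments: {"type":"object","properties":{"increments":{"type":"array"},"force":{"type":"number"}},"required":["increments"]}

```bash
mkdir -p pics; cat > h.py <<'E'
import numpy as np,cv2
from workcell import bot
from scipy.spatial.transform import Rotation as R
def rot(q): return R.from_quat([q[1],q[2],q[3],q[0]])
def cam(n):
    m=bot.camera_model(n); return np.array(m["K"]),m["k1"],np.array(m["origin"]),rot(m["orientation"]).as_matrix()
def ray(c,uv):
    K,k1,o,M=c; x=(np.array(uv,float)-K[:2,2])/[K[0,0],K[1,1]]; s=x.copy()
    for _ in range(20): s=x/(1+k1*(s@s))
    return o,M@np.array([*s,1])
def plane(c,uv,z):
    o,d=ray(c,uv); return o+d*(z-o[2])/d[2]
def proj(c,p):
    K,k1,o,M=c; v=M.T@(np.array(p,float)-o); s=v[:2]/v[2]; s=s*(1+k1*(s@s)); return K[:2,:2]@s+K[:2,2]
def save(n,f,crop=None,scale=1.5):
    c=cam(n); im=bot.get_image(n); np.save('pics/'+f+'.npy',im)
    b=im[:,:,::-1]
    if crop: b=b[crop[1]:crop[3],crop[0]:crop[2]]
    cv2.imwrite('pics/'+f+'.png',cv2.resize(b,None,fx=scale,fy=scale)); return c,im
def st():
    s=bot.get_state(); print('t',round(s['time_s'],2),'pos',np.round(s['position'],1),'rotvec',np.round(rot(s['tool_rot']).as_matrix(),3).tolist(),'F',np.round(s['ft_force'],1),'w',round(s['grip_width'],1)); return s
E
python3 - <<'E'
from h import *
st()
for n in('scene','side'): 
    c,_=save(n,n+'0'); print(n,c)
print(cam('wrist'))
E
```

```text
t 0.0 pos [ 285.5 -583.8  403.8] rotvec [[0.898, 0.439, -0.001], [0.439, -0.898, 0.001], [-0.0, -0.002, -1.0]] F [ 0.3 -1.   0.7] w 86.8
scene (array([[368.68409397,   0.        , 257.97667091],
       [  0.        , 368.68409397, 193.04228843],
       [  0.        ,   0.        ,   1.        ]]), -0.04293431585496538, array([1048.36752215,  470.9608846 ,  955.70479743]), array([[-0.67542966,  0.5734228 , -0.4636605 ],
       [ 0.73728044,  0.51268873, -0.43996343],
       [-0.01457154, -0.63901217, -0.76905859]]))
side (array([[435.81897602,   0.        , 260.31837603],
       [  0.        , 435.81897602, 189.72803561],
       [  0.        ,   0.        ,   1.        ]]), 0.04592158995634009, array([-148.60115623, -833.44360797, 1355.70064729]), array([[ 0.76104191, -0.49552302,  0.41865517],
       [-0.64861345, -0.57054934,  0.50375991],
       [-0.0107612 , -0.65492778, -0.75561485]]))
(array([[287.56897146,   0.        , 255.11433857],
       [  0.        , 287.56897146, 192.96605086],
       [  0.        ,   0.        ,   1.        ]]), 0.006241291650018831, array([ 360.02266428, -545.90482151,  383.11353256]), array([[ 0.43980309, -0.85556021, -0.27311165],
       [-0.89809357, -0.41934103, -0.13259348],
       [-0.00108522,  0.30359484, -0.95280061]]))
```

View pics/scene0.png

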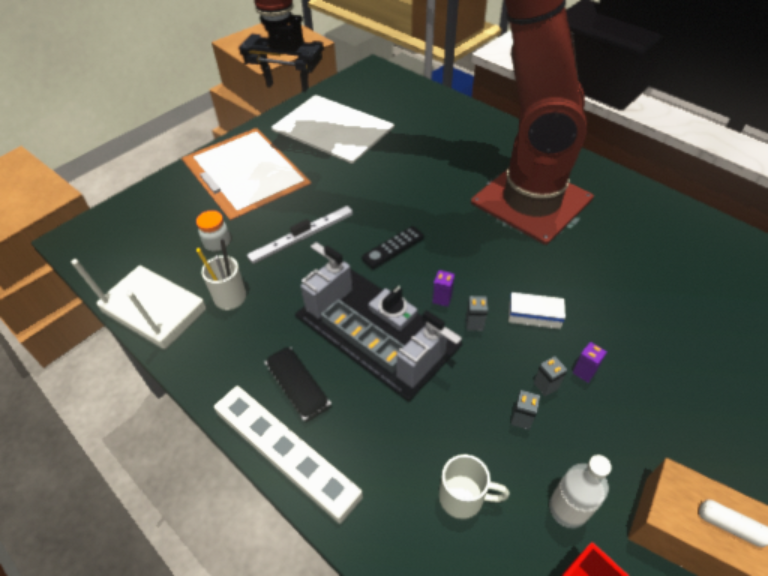

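View pics/side0.png

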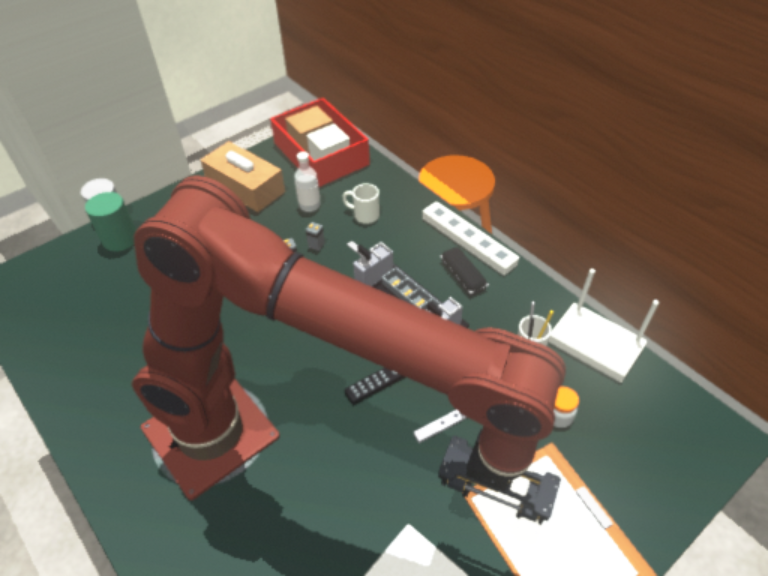

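The grey cells are at scene (full-res px = png/1.5) (319,203), (367,245) and (351,268). The purple decoys are at (295,187) and (394,236). The bar is at (200,155). The power strip at (190,300) and the remote also look a little like it, but neither is the bar. One close crop to check this choice.

```bash
python3 - <<'E'
from h import *
im=np.load('pics/scene0.npy')[130:310,155:415,::-1]
cv2.imwrite('pics/crop1.png',cv2.resize(im,None,fx=3,fy=3,interpolation=cv2.INTER_CUBIC))
c=cam('scene')
for n,uv,z in [('c1',(478,300),75),('c2',(552,367),75),('c3',(528,399),75),('p1',(443,274),75),('p2',(591,350),75),('wl',(437,325),142),('wr',(327,252),142),('knob',(397,292),77),('barA',(250,257),14),('barB',(352,210),14),('mug',(465,470),90),('pill',(538,300),40),('rem',(394,246),18)]:
    print(n,plane(c,np.array(uv)/1.5,z).round())
E
```

```text
c1 [414. 124.  75.]
c2 [451. 321.  75.]
c3 [537. 325.  75.]
p1 [407.  27.  75.]
p2 [369. 356.  75.]
wl [559. 130. 142.]
wr [ 566. -153.  142.]
knob [510. -12.  77.]
barA [ 622. -375.   14.]
barB [ 347. -310.   14.]
mug [721. 323.  90.]
pill [304. 205.  40.]
rem [ 373. -143.   18.]
```

View pics/crop1.png

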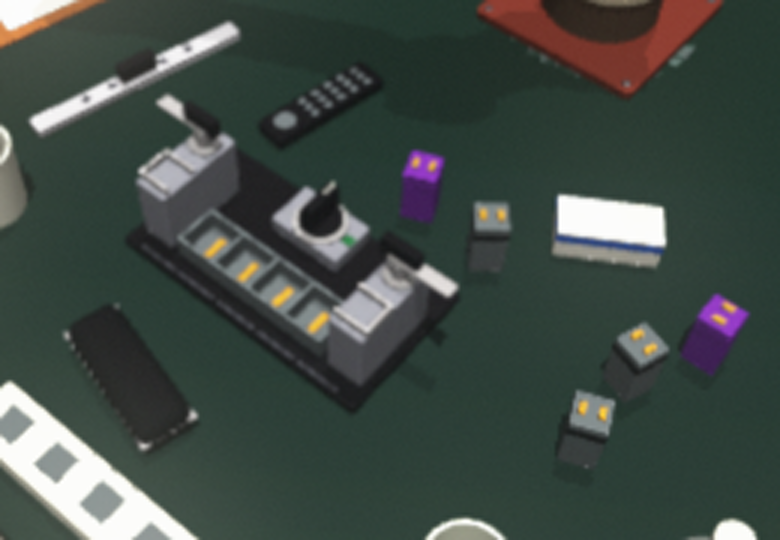

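The wrist camera will refine this. First a helper that works out the remaining motion in tool axes, then a look from over the unit.

```bash
cat >> h.py <<'E'
def to(x,y,z,yaw):
    """target for the GRASP point (164 mm ahead of TCP), tool down, tool-x at yaw deg: print turn then shift in tool axes"""
    s=st(); M=rot(s['tool_rot']).as_matrix(); a=np.radians(yaw)
    T=np.array([[np.cos(a),np.sin(a),0],[np.sin(a),-np.cos(a),0],[0,0,-1]])
    w=np.degrees(R.from_matrix(M.T@T).as_rotvec())
    d=T.T@(np.array([x,y,z+164])-s['position'])/1000
    print('turn wx wy wz',w.round(2),'rows',np.ceil(np.abs(w).max()/7.1),' shift',d.round(4),'rows',np.ceil(np.linalg.norm(d)/.041))
E
python3 - <<'E'
from h import *
to(530,-30,290,90)
E
```

```text
t 0.1 pos [ 285.5 -583.8  404. ] rotvec [[0.898, 0.439, -0.001], [0.439, -0.898, 0.001], [-0.0, -0.001, -1.0]] F [-0.  -0.3 -0.1] w 86.9
turn wx wy wz [-8.000e-02 -4.000e-02 -6.394e+01] rows 10.0  shift [ 0.5538  0.2445 -0.05  ] rows 15.0
```

Request:
drive_tool(increments=[{"wz": -6.4, "tz": -0.005}, {"wz": -6.4, "tz": -0.005}, {"wz": -6.4, "tz": -0.005}, {"wz": -6.4, "tz": -0.005}, {"wz": -6.4, "tz": -0.005}, {"wz": -6.4, "tz": -0.005}, {"wz": -6.4, "tz": -0.005}, {"wz": -6.4, "tz": -0.005}, {"wz": -6.4, "tz": -0.005}, {"wz": -6.4, "tz": -0.005}])

```text
$.increments[0]: bad value
```

Request:
drive_tool(increments=[{"tx": 0.037, "ty": 0.0163}, {"tx": 0.037, "ty": 0.0163}, {"tx": 0.037, "ty": 0.0163}, {"tx": 0.037, "ty": 0.0163}, {"tx": 0.037, "ty": 0.0163}, {"tx": 0.037, "ty": 0.0163}, {"tx": 0.037, "ty": 0.0163}, {"tx": 0.037, "ty": 0.0163}, {"tx": 0.037, "ty": 0.0163}, {"tx": 0.037, "ty": 0.0163}, {"tx": 0.037, "ty": 0.0163}, {"tx": 0.037, "ty": 0.0163}])

```text
$.increments[0]: bad value
```

Request:
drive_tool(increments=[{"tx": 0.037, "ty": 0.0163}, {"tx": 0.037, "ty": 0.0163}, {"tx": 0.037, "ty": 0.0163}, {}])

```text
$.increments[0]: bad value
```

```bash
python3 - <<'E'
from h import *
st(); c,_=save('wrist','w1',None,1.5625); import pickle; pickle.dump(c,open('pics/w1.pkl','wb')); print(c)
E
```

```text
t 0.1 pos [ 285.5 -583.8  404. ] rotvec [[0.898, 0.439, -0.001], [0.439, -0.898, 0.001], [-0.0, -0.001, -1.0]] F [-0.  -0.3 -0.1] w 86.9
(array([[287.56897146,   0.        , 255.11433857],
       [  0.        , 287.56897146, 192.96605086],
       [  0.        ,   0.        ,   1.        ]]), 0.006241291650018831, array([ 360.02266428, -545.90482151,  383.11353256]), array([[ 0.43980309, -0.85556021, -0.27311165],
       [-0.89809357, -0.41934103, -0.13259348],
       [-0.00108522,  0.30359484, -0.95280061]]))
```

View pics/w1.png

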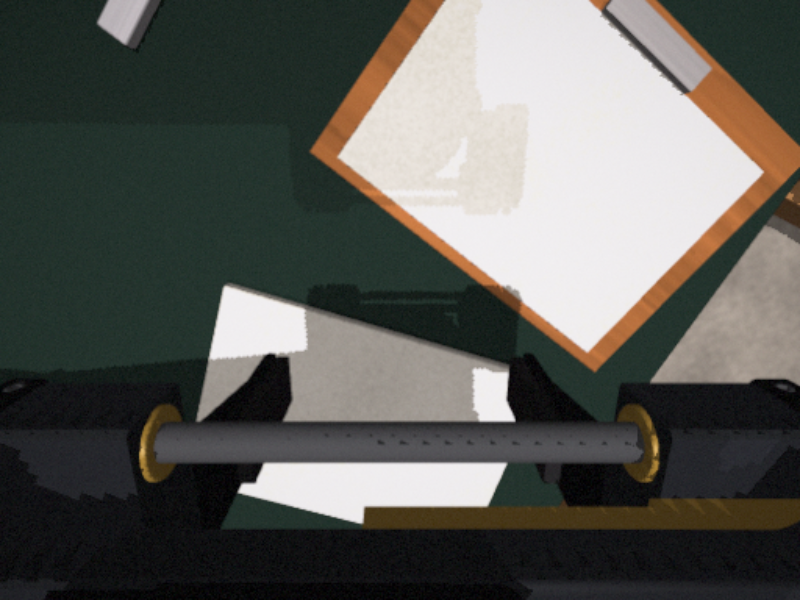

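All seven numbers are needed per row. The picture shows only the clipboard and bar tip, and that the camera sees ahead along tool +x.

Request:
drive_tool(increments=[{"wx": 0, "wy": 0, "wz": -6.4, "tx": 0, "ty": 0, "tz": -0.016, "gripper": 1}, {"wx": 0, "wy": 0, "wz": -6.4, "tx": 0, "ty": 0, "tz": -0.016, "gripper": 1}, {"wx": 0, "wy": 0, "wz": -6.4, "tx": 0, "ty": 0, "tz": -0.016, "gripper": 1}, {"wx": 0, "wy": 0, "wz": -6.4, "tx": 0, "ty": 0, "tz": -0.016, "gripper": 1}, {"wx": 0, "wy": 0, "wz": -6.4, "tx": 0, "ty": 0, "tz": -0.016, "gripper": 1}, {"wx": 0, "wy": 0, "wz": -6.4, "tx": 0, "ty": 0, "tz": -0.016, "gripper": 1}, {"wx": 0, "wy": 0, "wz": -6.4, "tx": 0, "ty": 0, "tz": -0.016, "gripper": 1}, {"wx": 0, "wy": 0, "wz": -6.4, "tx": 0, "ty": 0, "tz": -0.016, "gripper": 1}, {"wx": 0, "wy": 0, "wz": -6.4, "tx": 0, "ty": 0, "tz": -0.016, "gripper": 1}, {"wx": 0, "wy": 0, "wz": -6.4, "tx": 0, "ty": 0, "tz": -0.016, "gripper": 1}])

```text
time_s: 0.98
position: [285.8, -583.9, 562.2]
tool_rot: [-0.008, 0.689, 0.725, 0.002]
ft_force: [0.5, 0.6, -0.5]
grip_width: 87.2
```

Request:
drive_tool(increments=[{"wx": 0, "wy": 0, "wz": 0, "tx": 0.037, "ty": 0.0165, "tz": 0, "gripper": 1}, {"wx": 0, "wy": 0, "wz": 0, "tx": 0.037, "ty": 0.0165, "tz": 0, "gripper": 1}, {"wx": 0, "wy": 0, "wz": 0, "tx": 0.037, "ty": 0.0165, "tz": 0, "gripper": 1}, {"wx": 0, "wy": 0, "wz": 0, "tx": 0.037, "ty": 0.0165, "tz": 0, "gripper": 1}, {"wx": 0, "wy": 0, "wz": 0, "tx": 0.037, "ty": 0.0165, "tz": 0, "gripper": 1}, {"wx": 0, "wy": 0, "wz": 0, "tx": 0.037, "ty": 0.0165, "tz": 0, "gripper": 1}, {"wx": 0, "wy": 0, "wz": 0, "tx": 0.037, "ty": 0.0165, "tz": 0, "gripper": 1}, {"wx": 0, "wy": 0, "wz": 0, "tx": 0.037, "ty": 0.0165, "tz": 0, "gripper": 1}, {"wx": 0, "wy": 0, "wz": 0, "tx": 0.037, "ty": 0.0165, "tz": 0, "gripper": 1}, {"wx": 0, "wy": 0, "wz": 0, "tx": 0.037, "ty": 0.0165, "tz": 0, "gripper": 1}, {"wx": 0, "wy": 0, "wz": 0, "tx": 0.037, "ty": 0.0165, "tz": 0, "gripper": 1}, {"wx": 0, "wy": 0, "wz": 0, "tx": 0.037, "ty": 0.0165, "tz": 0, "gripper": 1}])

```text
time_s: 1.98
position: [457.8, -124.0, 564.2]
tool_rot: [-0.008, 0.691, 0.722, -0.001]
ft_force: [0.9, -0.7, 1.0]
grip_width: 87.2
```

```bash
python3 - <<'E'
from h import *
to(545,0,400,90)
E
```

```text
t 1.98 pos [ 457.8 -124.   564.2] rotvec [[-0.044, 0.999, -0.013], [0.999, 0.044, 0.01], [0.01, -0.012, -1.0]] F [ 0.9 -0.7  1. ] w 87.2
turn wx wy wz [-0.71 -0.58  2.51] rows 1.0  shift [0.124  0.0872 0.0002] rows 4.0
```

Request:
drive_tool(increments=[{"wx": -0.7, "wy": -0.6, "wz": 2.5, "tx": 0, "ty": 0, "tz": 0, "gripper": 1}, {"wx": 0, "wy": 0, "wz": 0, "tx": 0.031, "ty": 0.022, "tz": 0, "gripper": 1}, {"wx": 0, "wy": 0, "wz": 0, "tx": 0.031, "ty": 0.022, "tz": 0, "gripper": 1}, {"wx": 0, "wy": 0, "wz": 0, "tx": 0.031, "ty": 0.022, "tz": 0, "gripper": 1}, {"wx": 0, "wy": 0, "wz": 0, "tx": 0.031, "ty": 0.022, "tz": 0, "gripper": 1}, {"wx": 0, "wy": 0, "wz": 0, "tx": 0, "ty": 0, "tz": 0, "gripper": 1}, {"wx": 0, "wy": 0, "wz": 0, "tx": 0, "ty": 0, "tz": 0, "gripper": 1}])

```text
time_s: 2.57
position: [546.6, 13.6, 563.7]
tool_rot: [0.0, 0.704, 0.711, 0.001]
ft_force: [0.4, -0.9, -0.0]
grip_width: 86.9
```

```bash
python3 - <<'E'
from h import *
st(); c,_=save('wrist','w2',None,1.5625); import pickle; pickle.dump(c,open('pics/w2.pkl','wb')); print(c[2])
E
```

```text
t 2.57 pos [546.6  13.6 563.7] rotvec [[-0.01, 1.0, 0.001], [1.0, 0.01, 0.001], [0.001, 0.001, -1.0]] F [ 0.4 -0.9 -0. ] w 86.9
[545.17757806  98.44109474 542.96337204]
```

View pics/w2.png

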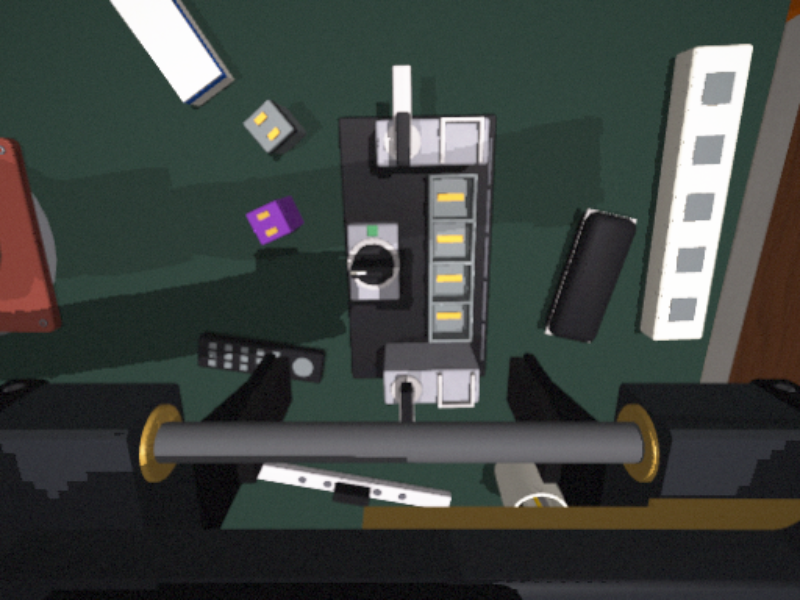

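```bash
python3 - <<'E'
from h import *
import pickle
c=pickle.load(open('pics/w2.pkl','rb')); im=np.load('pics/w2.npy'); hsv=cv2.cvtColor(im,cv2.COLOR_RGB2HSV)
m=((hsv[...,0]>13)&(hsv[...,0]<32)&(hsv[...,1]>120)&(hsv[...,2]>120)).astype(np.uint8); m[240:]=0
n,l,s,ce=cv2.connectedComponentsWithStats(m)
for i in range(1,n):
    if s[i,4]>8:
        z=16 if ce[i][0]>250 else 75
        print(s[i,4],(ce[i]*1.5625).round(),plane(c,ce[i],z).round(1))
for uv in [(429,176),(476,175),(429,341),(472,341)]: print('tray',plane(c,np.array(uv)/1.5625,40).round(1))
for uv in [(440,119),(484,118),(440,165),(488,163),(437,407),(474,405)]: print('cheek',plane(c,np.array(uv)/1.5625,103).round(1))
print('wingL',[plane(c,np.array(uv)/1.5625,142).round(1) for uv in [(403,114),(403,163)]], 'knob',plane(c,np.array((375,265))/1.5625,77).round(1))
print('tongueL',[plane(c,np.array(uv)/1.5625,124).round(1) for uv in [(393,67),(410,67)]])
g=[(246,126),(267,99),(298,124),(275,155)]
p=[plane(c,np.array(u)/1.5625,72)[:2] for u in g]; print('c1 corners',np.round(p),np.mean(p,0).round(1),[round(float(np.degrees(np.arctan2(*(p[(i+1)%4]-p[i])[::-1]))),1) for i in range(4)])
# bar ends & grip
for uv,z in [((265,465),14),((258,480),14),((450,492),14),((449,506),14),((352,490),38)]: print('bar',plane(c,np.array(uv)/1.5625,z).round(1))
E
```

```text
37 [260. 118.] [411.6 134.5  75. ]
37 [273. 133.] [422.7 120.5  75. ]
74 [449. 196.] [604.3  57.9  16. ]
21 [263. 215.] [406.4  42.1  75. ]
21 [271. 231.] [414.   25.4  75. ]
63 [449. 238.] [606.    9.8  16. ]
61 [449. 277.] [607.6 -37.7  16. ]
59 [448. 315.] [609.3 -85.7  16. ]
tray [578.6  81.   40. ]
tray [629.2  82.5  40. ]
tray [ 584.6 -111.    40. ]
tray [ 636.5 -110.5   40. ]
cheek [582.9 133.1 103. ]
cheek [622.8 134.4 103. ]
cheek [584.4  93.2 103. ]
cheek [629.2  95.4 103. ]
cheek [ 590.9 -163.7  103. ]
cheek [ 631.8 -160.8  103. ]
wingL [array([548.8, 133.6, 142. ]), array([549.3,  95. , 142. ])] knob [521.7  -9.2  77. ]
tongueL [array([540.1, 171.5, 124. ]), array([554.4, 171.6, 124. ])]
c1 corners [[396. 127.]
 [419. 152.]
 [447. 130.]
 [423. 101.]] [421.2 127.2] [47.5, -37.7, -130.2, 134.7]
bar [ 363.7 -310.6   14. ]
bar [ 351.9 -335.8   14. ]
bar [ 623.7 -353.8   14. ]
bar [ 623.3 -378.2   14. ]
bar [ 486.8 -331.3   38. ]
```

Unit origin ≈ (607,-14), yaw ≈ 2.0°; contacts, tray corners and wing agree. The picture shows cell1 at png (270,127), a purple one at (273,220), four empty pockets at x≈450, and the bar at (352,490). Next, a look over the three cells.

Request:
drive_tool(increments=[{"wx": 0, "wy": 0, "wz": 0, "tx": 0.034, "ty": -0.014, "tz": 0.017, "gripper": 1}, {"wx": 0, "wy": 0, "wz": 0, "tx": 0.034, "ty": -0.014, "tz": 0.017, "gripper": 1}, {"wx": 0, "wy": 0, "wz": 0, "tx": 0.034, "ty": -0.014, "tz": 0.017, "gripper": 1}, {"wx": 0, "wy": 0, "wz": 0, "tx": 0.034, "ty": -0.014, "tz": 0.017, "gripper": 1}, {"wx": 0, "wy": 0, "wz": 0, "tx": 0.034, "ty": -0.014, "tz": 0.017, "gripper": 1}, {"wx": 0, "wy": 0, "wz": 0, "tx": 0.018, "ty": -0.007, "tz": 0.015, "gripper": 1}, {"wx": 0, "wy": 0, "wz": 0, "tx": 0, "ty": 0, "tz": 0, "gripper": 1}, {"wx": 0, "wy": 0, "wz": 0, "tx": 0, "ty": 0, "tz": 0, "gripper": 1}])

```text
time_s: 3.28
position: [465.0, 197.4, 458.9]
tool_rot: [0.003, 0.71, 0.704, -0.0]
ft_force: [0.5, 0.4, 0.7]
grip_width: 87.0
```

```bash
python3 - <<'E'
from h import *
st(); c,_=save('wrist','w3',None,1.5625); import pickle; pickle.dump(c,open('pics/w3.pkl','wb')); print(c[2])
E
```

```text
t 3.28 pos [465.  197.4 458.9] rotvec [[0.008, 1.0, 0.004], [1.0, -0.008, -0.005], [-0.005, 0.004, -1.0]] F [0.5 0.4 0.7] w 87.0
[465.07041158 282.10082816 437.67005089]
```

View pics/w3.png

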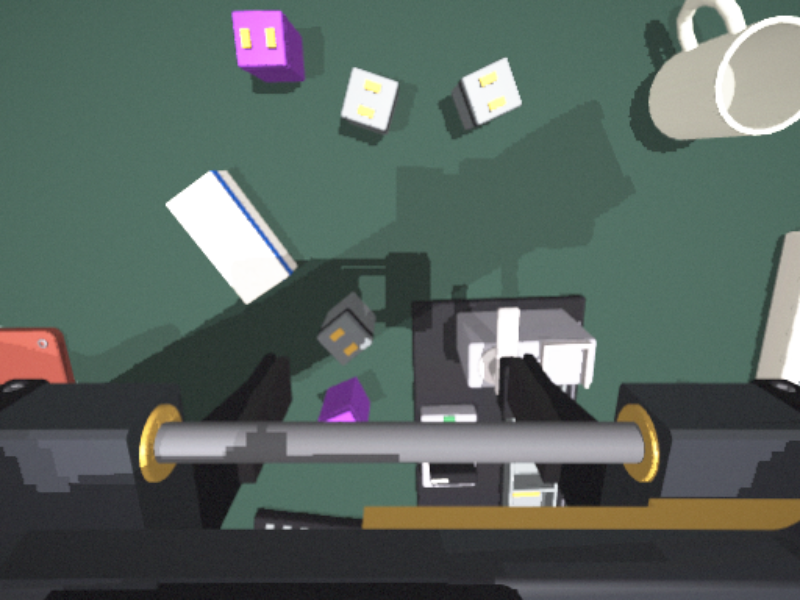

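```bash
python3 - <<'E'
from h import *
import pickle
c=pickle.load(open('pics/w3.pkl','rb')); im=np.load('pics/w3.npy'); hsv=cv2.cvtColor(im,cv2.COLOR_RGB2HSV)
m=((hsv[...,0]>13)&(hsv[...,0]<32)&(hsv[...,1]>110)&(hsv[...,2]>80)).astype(np.uint8); m[240:]=0
n,l,s,ce=cv2.connectedComponentsWithStats(m)
for i in range(1,n):
    if s[i,4]>8: print('term',s[i,4],(ce[i]*1.5625).round(),plane(c,ce[i],75).round(1))
# bright top faces
g=((hsv[...,2]>170)&((hsv[...,1]<60)|(m>0))).astype(np.uint8)
n,l,s,ce=cv2.connectedComponentsWithStats(g)
for i in range(1,n):
    if ce[i][1]<90 and 300<s[i,4]<2500:
        ct=cv2.findContours((l==i).astype(np.uint8),0,2)[0][0][:,0]
        w=np.array([plane(c,p,72)[:2] for p in ct],np.float32); print('top',(ce[i]*1.5625).round(),cv2.minAreaRect(w))
p=[plane(c,np.array(u)/1.5625,72)[:2] for u in [(318,335),(345,308),(373,340),(347,363)]]
print('c1',np.mean(p,0),[round(float(np.degrees(np.arctan2(*(p[(i+1)%4]-p[i])[::-1]))%90),1) for i in range(4)])
E
```

```text
term 51 [246.  38.] [358.4 362.3  75. ]
term 19 [273.  41.] [377.2 360.1  75. ]
term 39 [336. 334.] [411.2 135.3  75. ]
term 40 [350. 348.] [423.  121.7  75. ]
top [492.  90.] ((535.7542114257812, 327.4118347167969), (34.856483459472656, 34.87556457519531), 23.747211456298828)
top [369.  98.] ((444.6522521972656, 322.9163513183594), (34.797733306884766, 35.22358703613281), 72.258056640625)
c1 [418.99989984 131.52869997] [45.0, 37.9, 42.8, 41.7]
```

```bash
python3 - <<'E'
from h import *
to(535.8,327.4,110,113.7)
E
```

```text
t 3.33 pos [465.1 197.1 458.9] rotvec [[0.009, 1.0, 0.004], [1.0, -0.009, -0.005], [-0.005, 0.004, -1.0]] F [ 0.5  0.2 -0.5] w 87.3
turn wx wy wz [  0.16   0.32 -24.2 ] rows 4.0  shift [0.0909 0.1171 0.1849] rows 6.0
```

Request:
drive_tool(increments=[{"wx": 0, "wy": 0, "wz": -6, "tx": 0, "ty": 0, "tz": 0, "gripper": 1}, {"wx": 0, "wy": 0, "wz": -6, "tx": 0, "ty": 0, "tz": 0, "gripper": 1}, {"wx": 0, "wy": 0, "wz": -6, "tx": 0, "ty": 0, "tz": 0, "gripper": 1}, {"wx": 0.2, "wy": 0.3, "wz": -6, "tx": 0, "ty": 0, "tz": 0, "gripper": 1}, {"wx": 0, "wy": 0, "wz": 0, "tx": 0.015, "ty": 0.0195, "tz": 0.0308, "gripper": 1}, {"wx": 0, "wy": 0, "wz": 0, "tx": 0.015, "ty": 0.0195, "tz": 0.0308, "gripper": 1}, {"wx": 0, "wy": 0, "wz": 0, "tx": 0.015, "ty": 0.0195, "tz": 0.0308, "gripper": 1}, {"wx": 0, "wy": 0, "wz": 0, "tx": 0.015, "ty": 0.0195, "tz": 0.0308, "gripper": 1}, {"wx": 0, "wy": 0, "wz": 0, "tx": 0.015, "ty": 0.0195, "tz": 0.0308, "gripper": 1}, {"wx": 0, "wy": 0, "wz": 0, "tx": 0.012, "ty": 0.015, "tz": 0.026, "gripper": 1}, {"wx": 0, "wy": 0, "wz": 0, "tx": 0, "ty": 0, "tz": 0, "gripper": 1}, {"wx": 0, "wy": 0, "wz": 0, "tx": 0, "ty": 0, "tz": 0, "gripper": 1}])

```text
time_s: 4.33
position: [556.4, 298.8, 278.5]
tool_rot: [0.01, 0.557, 0.831, -0.0]
ft_force: [0.6, 1.0, 1.1]
grip_width: 86.9
```

```bash
python3 - <<'E'
from h import *
to(535.8,327.4,50,113.7)
E
```

```text
t 4.33 pos [556.4 298.8 278.5] rotvec [[-0.38, 0.925, 0.016], [0.925, 0.38, -0.011], [-0.017, 0.011, -1.0]] F [0.6 1.  1.1] w 86.9
turn wx wy wz [ 0.6   0.96 -1.39] rows 1.0  shift [ 0.0345 -0.0073  0.0645] rows 2.0
```

Request:
drive_tool(increments=[{"wx": 0.6, "wy": 1.0, "wz": -1.4, "tx": 0, "ty": 0, "tz": 0, "gripper": 1}, {"wx": 0, "wy": 0, "wz": 0, "tx": 0.017, "ty": -0.0036, "tz": 0, "gripper": 1}, {"wx": 0, "wy": 0, "wz": 0, "tx": 0.017, "ty": -0.0036, "tz": 0, "gripper": 1}, {"wx": 0, "wy": 0, "wz": 0, "tx": 0, "ty": 0, "tz": 0, "gripper": 1}, {"wx": 0, "wy": 0, "wz": 0, "tx": 0, "ty": 0, "tz": 0, "gripper": 1}])

```text
time_s: 4.75
position: [542.5, 317.3, 283.9]
tool_rot: [0.003, 0.553, 0.833, 0.0]
ft_force: [-0.3, -0.3, 0.5]
grip_width: 86.8
```

```bash
python3 - <<'E'
from h import *
to(535.8,327.4,50,113.7)
E
```

```text
t 4.75 pos [542.5 317.3 283.9] rotvec [[-0.389, 0.921, 0.005], [0.921, 0.389, -0.003], [-0.004, 0.004, -1.0]] F [-0.3 -0.3  0.5] w 86.8
turn wx wy wz [ 0.23  0.26 -0.79] rows 1.0  shift [ 0.0119 -0.0021  0.0699] rows 2.0
```

Request:
drive_tool(increments=[{"wx": 0.2, "wy": 0.2, "wz": -0.8, "tx": 0.012, "ty": -0.002, "tz": 0, "gripper": 1}, {"wx": 0, "wy": 0, "wz": 0, "tx": 0.003, "ty": 0, "tz": 0.025, "gripper": 1}, {"wx": 0, "wy": 0, "wz": 0, "tx": 0, "ty": 0, "tz": 0.025, "gripper": 1}, {"wx": 0, "wy": 0, "wz": 0, "tx": 0, "ty": 0, "tz": 0.022, "gripper": 1}, {"wx": 0, "wy": 0, "wz": 0, "tx": 0, "ty": 0, "tz": 0, "gripper": 1}, {"wx": 0, "wy": 0, "wz": 0, "tx": 0, "ty": 0, "tz": 0, "gripper": 1}])

```text
time_s: 5.25
position: [539.5, 326.7, 217.2]
tool_rot: [0.005, 0.549, 0.836, 0.003]
ft_force: [0.1, 0.3, 1.0]
grip_width: 87.1
```

```bash
python3 - <<'E'
from h import *
to(535.8,327.4,50,113.7)
E
```

```text
t 5.25 pos [539.5 326.7 217.2] rotvec [[-0.397, 0.918, 0.012], [0.918, 0.397, 0.001], [-0.004, 0.011, -1.0]] F [0.1 0.3 1. ] w 87.1
turn wx wy wz [ 0.62  0.24 -0.31] rows 1.0  shift [ 0.0021 -0.0031  0.0032] rows 1.0
```

Request:
drive_tool(force=35, increments=[{"wx": 0.6, "wy": 0.2, "wz": -0.3, "tx": 0.002, "ty": -0.003, "tz": 0.003, "gripper": 1}, {"wx": 0, "wy": 0, "wz": 0, "tx": 0, "ty": 0, "tz": 0, "gripper": -1}, {"wx": 0, "wy": 0, "wz": 0, "tx": 0, "ty": 0, "tz": 0, "gripper": -1}, {"wx": 0, "wy": 0, "wz": 0, "tx": 0, "ty": 0, "tz": 0, "gripper": -1}, {"wx": 0, "wy": 0, "wz": 0, "tx": 0, "ty": 0, "tz": 0, "gripper": -1}, {"wx": 0, "wy": 0, "wz": 0, "tx": 0, "ty": 0, "tz": 0, "gripper": -1}, {"wx": 0, "wy": 0, "wz": 0, "tx": 0, "ty": 0, "tz": 0, "gripper": -1}, {"wx": 0, "wy": 0, "wz": 0, "tx": 0, "ty": 0, "tz": 0, "gripper": -1}])

```text
time_s: 5.92
position: [537.6, 327.8, 220.8]
tool_rot: [0.002, 0.547, 0.837, 0.003]
ft_force: [0.7, -0.1, 0.7]
grip_width: 48.4
```

```bash
python3 - <<'E'
from h import *
to(607.8,-38.2,220,92)
E
```

```text
t 5.92 pos [537.6 327.8 220.8] rotvec [[-0.401, 0.916, 0.006], [0.916, 0.401, 0.003], [-0.0, 0.007, -1.0]] F [ 0.7 -0.1  0.7] w 48.4
turn wx wy wz [ 0.38 -0.06 21.65] rows 4.0  shift [-0.3683  0.0574 -0.1632] rows 10.0
```

Request:
drive_tool(increments=[{"wx": 0, "wy": 0, "wz": 0, "tx": 0, "ty": 0, "tz": 0.003, "gripper": -1}, {"wx": 0, "wy": 0, "wz": 0, "tx": 0, "ty": 0, "tz": 0, "gripper": -1}, {"wx": 0, "wy": 0, "wz": 0, "tx": 0, "ty": 0, "tz": 0, "gripper": -1}, {"wx": 0, "wy": 0, "wz": 0, "tx": 0, "ty": 0, "tz": 0, "gripper": -1}, {"wx": 0, "wy": 0, "wz": 0, "tx": 0, "ty": 0, "tz": 0, "gripper": -1}, {"wx": 0, "wy": 0, "wz": 0, "tx": 0, "ty": 0, "tz": 0, "gripper": -1}])

```text
time_s: 6.42
position: [537.3, 327.9, 217.5]
tool_rot: [0.002, 0.547, 0.837, 0.002]
ft_force: [-0.1, -0.9, 0.4]
grip_width: 35.9
```

```bash
python3 - <<'E'
from h import *
to(607.8,-38.2,220,92)
E
```

```text
t 6.42 pos [537.3 327.9 217.5] rotvec [[-0.401, 0.916, 0.006], [0.916, 0.401, 0.002], [-0.0, 0.006, -1.0]] F [-0.1 -0.9  0.4] w 35.9
turn wx wy wz [ 0.34 -0.04 21.66] rows 4.0  shift [-0.3683  0.0576 -0.1665] rows 10.0
```

Request:
drive_tool(increments=[{"wx": 0, "wy": 0, "wz": 0, "tx": 0, "ty": 0, "tz": -0.03, "gripper": -1}, {"wx": 0, "wy": 0, "wz": 0, "tx": 0, "ty": 0, "tz": -0.036, "gripper": -1}, {"wx": 0, "wy": 0, "wz": 0, "tx": 0, "ty": 0, "tz": -0.036, "gripper": -1}, {"wx": 0, "wy": 0, "wz": 0, "tx": 0, "ty": 0, "tz": -0.036, "gripper": -1}, {"wx": 0, "wy": 0, "wz": 0, "tx": 0, "ty": 0, "tz": -0.036, "gripper": -1}, {"wx": 0, "wy": 0, "wz": 5.4, "tx": 0, "ty": 0, "tz": 0, "gripper": -1}, {"wx": 0, "wy": 0, "wz": 5.4, "tx": 0, "ty": 0, "tz": 0, "gripper": -1}, {"wx": 0, "wy": 0, "wz": 5.4, "tx": 0, "ty": 0, "tz": 0, "gripper": -1}, {"wx": 0, "wy": 0, "wz": 5.4, "tx": 0, "ty": 0, "tz": 0, "gripper": -1}, {"wx": 0, "wy": 0, "wz": 0, "tx": 0, "ty": 0, "tz": 0, "gripper": -1}])

```text
time_s: 7.25
position: [535.5, 326.0, 394.8]
tool_rot: [-0.0, 0.7, 0.714, -0.001]
ft_force: [-0.7, 0.0, -2.2]
grip_width: 35.6
```

Request:
drive_tool(increments=[{"wx": 0, "wy": 0, "wz": 0, "tx": -0.02, "ty": 0.003, "tz": 0, "gripper": -1}, {"wx": 0, "wy": 0, "wz": 0, "tx": -0.035, "ty": 0.0055, "tz": 0, "gripper": -1}, {"wx": 0, "wy": 0, "wz": 0, "tx": -0.035, "ty": 0.0055, "tz": 0, "gripper": -1}, {"wx": 0, "wy": 0, "wz": 0, "tx": -0.035, "ty": 0.0055, "tz": 0, "gripper": -1}, {"wx": 0, "wy": 0, "wz": 0, "tx": -0.035, "ty": 0.0055, "tz": 0, "gripper": -1}, {"wx": 0, "wy": 0, "wz": 0, "tx": -0.035, "ty": 0.0055, "tz": 0, "gripper": -1}, {"wx": 0, "wy": 0, "wz": 0, "tx": -0.035, "ty": 0.0055, "tz": 0, "gripper": -1}, {"wx": 0, "wy": 0, "wz": 0, "tx": -0.035, "ty": 0.0055, "tz": 0, "gripper": -1}, {"wx": 0, "wy": 0, "wz": 0, "tx": -0.035, "ty": 0.0055, "tz": 0, "gripper": -1}, {"wx": 0, "wy": 0, "wz": 0, "tx": -0.035, "ty": 0.0055, "tz": 0, "gripper": -1}, {"wx": 0, "wy": 0, "wz": 0, "tx": -0.02, "ty": 0.003, "tz": 0, "gripper": -1}, {"wx": 0, "wy": 0, "wz": 0, "tx": 0, "ty": 0, "tz": 0, "gripper": -1}])

```text
time_s: 8.25
position: [604.6, -40.8, 386.6]
tool_rot: [-0.004, 0.681, 0.732, -0.005]
ft_force: [0.2, -1.2, -3.4]
grip_width: 35.8
```

```bash
python3 - <<'E'
from h import *
to(607.8,-38.2,120,92)
E
```

```text
t 8.25 pos [604.6 -40.8 386.6] rotvec [[-0.071, 0.997, -0.012], [0.997, 0.071, -0.002], [-0.001, -0.012, -1.0]] F [ 0.2 -1.2 -3.4] w 35.8
turn wx wy wz [-0.71  0.05  2.08] rows 1.0  shift [0.0025 0.0032 0.1026] rows 3.0
```

Request:
drive_tool(increments=[{"wx": -0.7, "wy": 0, "wz": 2.1, "tx": 0, "ty": 0, "tz": 0, "gripper": -1}, {"wx": 0, "wy": 0, "wz": 0, "tx": 0.002, "ty": 0.003, "tz": 0.03, "gripper": -1}, {"wx": 0, "wy": 0, "wz": 0, "tx": 0, "ty": 0, "tz": 0.035, "gripper": -1}, {"wx": 0, "wy": 0, "wz": 0, "tx": 0, "ty": 0, "tz": 0.03, "gripper": -1}, {"wx": 0, "wy": 0, "wz": 0, "tx": 0, "ty": 0, "tz": 0, "gripper": -1}, {"wx": 0, "wy": 0, "wz": 0, "tx": 0, "ty": 0, "tz": 0, "gripper": -1}])

```text
time_s: 8.75
position: [607.6, -41.1, 287.5]
tool_rot: [-0.0, 0.691, 0.723, -0.0]
ft_force: [-0.3, -0.0, -1.9]
grip_width: 35.7
```

```bash
python3 - <<'E'
from h import *
to(607.8,-38.2,70,92)
E
```

```text
t 8.75 pos [607.6 -41.1 287.5] rotvec [[-0.046, 0.999, -0.0], [0.999, 0.046, -0.0], [-0.0, -0.0, -1.0]] F [-0.3 -0.  -1.9] w 35.7
turn wx wy wz [-0.02  0.01  0.64] rows 1.0  shift [0.0029 0.0003 0.0535] rows 2.0
```

Request:
drive_tool(increments=[{"wx": 0, "wy": 0, "wz": 0.6, "tx": 0.003, "ty": 0.0003, "tz": 0, "gripper": -1}, {"wx": 0, "wy": 0, "wz": 0, "tx": 0.001, "ty": 0, "tz": 0.014, "gripper": -1}, {"wx": 0, "wy": 0, "wz": 0, "tx": 0, "ty": 0, "tz": 0.015, "gripper": -1}, {"wx": 0, "wy": 0, "wz": 0, "tx": 0, "ty": 0, "tz": 0.015, "gripper": -1}, {"wx": 0, "wy": 0, "wz": 0, "tx": 0, "ty": 0, "tz": 0.008, "gripper": -1}, {"wx": 0, "wy": 0, "wz": 0, "tx": 0, "ty": 0, "tz": 0, "gripper": -1}, {"wx": 0, "wy": 0, "wz": 0, "tx": 0, "ty": 0, "tz": 0, "gripper": -1}])

```text
time_s: 9.33
position: [610.6, -34.2, 240.5]
tool_rot: [0.004, 0.693, 0.721, 0.003]
ft_force: [-0.1, -1.6, -2.6]
grip_width: 36.1
```

```bash
python3 - <<'E'
from h import *
to(607.8,-38.2,68.5,92)
E
```

```text
t 9.33 pos [610.6 -34.2 240.5] rotvec [[-0.04, 0.999, 0.01], [0.999, 0.04, -0.001], [-0.001, 0.01, -1.0]] F [-0.1 -1.6 -2.6] w 36.1
turn wx wy wz [0.57 0.07 0.32] rows 1.0  shift [-0.0039 -0.0029  0.008 ] rows 1.0
```

Request:
drive_tool(increments=[{"wx": 0.5, "wy": 0, "wz": 0.3, "tx": -0.003, "ty": -0.002, "tz": 0, "gripper": -1}, {"wx": 0, "wy": 0, "wz": 0, "tx": 0, "ty": 0, "tz": 0.006, "gripper": -1}, {"wx": 0, "wy": 0, "wz": 0, "tx": 0, "ty": 0, "tz": 0.003, "gripper": -1}, {"wx": 0, "wy": 0, "wz": 0, "tx": 0, "ty": 0, "tz": 0, "gripper": -1}, {"wx": 0, "wy": 0, "wz": 0, "tx": 0, "ty": 0, "tz": 0, "gripper": -1}])

```text
time_s: 9.75
position: [610.0, -37.6, 233.9]
tool_rot: [0.003, 0.695, 0.719, 0.001]
ft_force: [-0.0, 0.1, -3.0]
grip_width: 35.6
```

```bash
python3 - <<'E'
from h import *
to(607.8,-38.2,68.5,92)
to(607.8,-38.2,68.5,92)
E
```

```text
t 9.75 pos [610.  -37.6 233.9] rotvec [[-0.034, 0.999, 0.006], [0.999, 0.034, -0.002], [-0.002, 0.006, -1.0]] F [-0.   0.1 -3. ] w 35.6
turn wx wy wz [ 0.32  0.11 -0.02] rows 1.0  shift [-0.0005 -0.0022  0.0014] rows 1.0
t 9.75 pos [610.  -37.6 233.9] rotvec [[-0.034, 0.999, 0.006], [0.999, 0.034, -0.002], [-0.002, 0.006, -1.0]] F [-0.   0.1 -3. ] w 35.6
turn wx wy wz [ 0.32  0.11 -0.02] rows 1.0  shift [-0.0005 -0.0022  0.0014] rows 1.0
```

Request:
drive_tool(increments=[{"wx": 0, "wy": 0, "wz": 0, "tx": 0, "ty": -0.001, "tz": 0.002, "gripper": -1}, {"wx": 0, "wy": 0, "wz": 0, "tx": 0, "ty": 0, "tz": 0, "gripper": 0.4}, {"wx": 0, "wy": 0, "wz": 0, "tx": 0, "ty": 0, "tz": 0, "gripper": 0.4}, {"wx": 0, "wy": 0, "wz": 0, "tx": 0, "ty": 0, "tz": 0, "gripper": 0.4}, {"wx": 0, "wy": 0, "wz": 0, "tx": 0, "ty": 0, "tz": 0, "gripper": 0.4}, {"wx": 0, "wy": 0, "wz": 0, "tx": 0, "ty": 0, "tz": -0.02, "gripper": 0.4}, {"wx": 0, "wy": 0, "wz": 0, "tx": 0, "ty": 0, "tz": -0.035, "gripper": 0.4}, {"wx": 0, "wy": 0, "wz": 0, "tx": 0, "ty": 0, "tz": -0.035, "gripper": 0.4}, {"wx": 0, "wy": 0, "wz": 0, "tx": 0, "ty": 0, "tz": -0.035, "gripper": 1}, {"wx": 0, "wy": 0, "wz": 0, "tx": 0, "ty": 0, "tz": -0.015, "gripper": 1}, {"wx": 0, "wy": 0, "wz": 0, "tx": 0, "ty": 0, "tz": 0, "gripper": 1}])

```text
time_s: 10.67
position: [607.8, -36.8, 378.3]
tool_rot: [0.002, 0.694, 0.72, 0.002]
ft_force: [0.8, 0.1, -0.1]
grip_width: 73.4
```

```bash
python3 - <<'E'
from h import *
to(444.7,322.9,215,72)
E
```

```text
t 10.67 pos [607.8 -36.8 378.3] rotvec [[-0.036, 0.999, 0.005], [0.999, 0.036, -0.001], [-0.001, 0.005, -1.0]] F [ 0.8  0.1 -0.1] w 73.4
turn wx wy wz [ 3.100e-01 -1.000e-02  2.005e+01] rows 3.0  shift [ 0.2917 -0.2663 -0.0007] rows 10.0
```

Request:
drive_tool(increments=[{"wx": 0.3, "wy": 0, "wz": 6.7, "tx": 0, "ty": 0, "tz": 0, "gripper": 1}, {"wx": 0, "wy": 0, "wz": 6.7, "tx": 0, "ty": 0, "tz": 0, "gripper": 1}, {"wx": 0, "wy": 0, "wz": 6.5, "tx": 0, "ty": 0, "tz": 0, "gripper": 1}, {"wx": 0, "wy": 0, "wz": 0, "tx": 0, "ty": 0, "tz": 0, "gripper": 1}, {"wx": 0, "wy": 0, "wz": 0, "tx": 0, "ty": 0, "tz": 0, "gripper": 1}])

```text
time_s: 11.08
position: [607.8, -36.6, 378.0]
tool_rot: [0.001, 0.811, 0.584, 0.001]
ft_force: [0.8, 0.4, 0.2]
grip_width: 86.6
```

Request:
drive_tool(increments=[{"wx": 0, "wy": 0, "wz": 0, "tx": 0.02, "ty": -0.018, "tz": 0, "gripper": 1}, {"wx": 0, "wy": 0, "wz": 0, "tx": 0.028, "ty": -0.0255, "tz": 0, "gripper": 1}, {"wx": 0, "wy": 0, "wz": 0, "tx": 0.028, "ty": -0.0255, "tz": 0, "gripper": 1}, {"wx": 0, "wy": 0, "wz": 0, "tx": 0.028, "ty": -0.0255, "tz": 0, "gripper": 1}, {"wx": 0, "wy": 0, "wz": 0, "tx": 0.028, "ty": -0.0255, "tz": 0, "gripper": 1}, {"wx": 0, "wy": 0, "wz": 0, "tx": 0.028, "ty": -0.0255, "tz": 0, "gripper": 1}, {"wx": 0, "wy": 0, "wz": 0, "tx": 0.028, "ty": -0.0255, "tz": 0, "gripper": 1}, {"wx": 0, "wy": 0, "wz": 0, "tx": 0.028, "ty": -0.0255, "tz": 0, "gripper": 1}, {"wx": 0, "wy": 0, "wz": 0, "tx": 0.028, "ty": -0.0255, "tz": 0, "gripper": 1}, {"wx": 0, "wy": 0, "wz": 0, "tx": 0.028, "ty": -0.0255, "tz": 0, "gripper": 1}, {"wx": 0, "wy": 0, "wz": 0, "tx": 0.014, "ty": -0.0135, "tz": 0, "gripper": 1}, {"wx": 0, "wy": 0, "wz": 0, "tx": 0, "ty": 0, "tz": 0, "gripper": 1}])

```text
time_s: 12.08
position: [435.8, 325.5, 369.8]
tool_rot: [0.0, 0.798, 0.602, -0.002]
ft_force: [-0.7, 0.2, 0.7]
grip_width: 87.2
```

```bash
python3 - <<'E'
from h import *
to(444.7,322.9,110,72)
E
```

```text
t 12.08 pos [435.8 325.5 369.8] rotvec [[0.275, 0.962, -0.004], [0.962, -0.275, -0.003], [-0.004, -0.003, -1.0]] F [-0.7  0.2  0.7] w 87.2
turn wx wy wz [-0.14  0.23  2.05] rows 1.0  shift [0.0003 0.0092 0.0958] rows 3.0
```

Request:
drive_tool(increments=[{"wx": 0, "wy": 0.2, "wz": 2.0, "tx": 0, "ty": 0.007, "tz": 0, "gripper": 1}, {"wx": 0, "wy": 0, "wz": 0, "tx": 0, "ty": 0.003, "tz": 0.02, "gripper": 1}, {"wx": 0, "wy": 0, "wz": 0, "tx": 0, "ty": 0, "tz": 0.033, "gripper": 1}, {"wx": 0, "wy": 0, "wz": 0, "tx": 0, "ty": 0, "tz": 0.033, "gripper": 1}, {"wx": 0, "wy": 0, "wz": 0, "tx": 0, "ty": 0, "tz": 0.01, "gripper": 1}, {"wx": 0, "wy": 0, "wz": 0, "tx": 0, "ty": 0, "tz": 0, "gripper": 1}, {"wx": 0, "wy": 0, "wz": 0, "tx": 0, "ty": 0, "tz": 0, "gripper": 1}])

```text
time_s: 12.67
position: [451.3, 317.7, 270.3]
tool_rot: [0.0, 0.809, 0.588, -0.0]
ft_force: [1.4, -0.1, 0.4]
grip_width: 86.8
```

```bash
python3 - <<'E'
from h import *
to(444.7,322.9,52,72)
E
```

```text
t 12.67 pos [451.3 317.7 270.3] rotvec [[0.309, 0.951, 0.0], [0.951, -0.309, -0.001], [-0.0, 0.0, -1.0]] F [ 1.4 -0.1  0.4] w 86.8
turn wx wy wz [0.01 0.03 0.03] rows 1.0  shift [ 0.0029 -0.0079  0.0543] rows 2.0
```

Request:
drive_tool(increments=[{"wx": 0, "wy": 0, "wz": 0, "tx": 0.003, "ty": -0.008, "tz": 0, "gripper": 1}, {"wx": 0, "wy": 0, "wz": 0, "tx": 0, "ty": 0, "tz": 0.016, "gripper": 1}, {"wx": 0, "wy": 0, "wz": 0, "tx": 0, "ty": 0, "tz": 0.018, "gripper": 1}, {"wx": 0, "wy": 0, "wz": 0, "tx": 0, "ty": 0, "tz": 0.018, "gripper": 1}, {"wx": 0, "wy": 0, "wz": 0, "tx": 0, "ty": 0, "tz": 0.002, "gripper": 1}, {"wx": 0, "wy": 0, "wz": 0, "tx": 0, "ty": 0, "tz": 0, "gripper": 1}])

```text
time_s: 13.17
position: [447.5, 325.8, 225.0]
tool_rot: [0.001, 0.81, 0.587, 0.007]
ft_force: [0.5, 0.6, -0.1]
grip_width: 87.0
```

```bash
python3 - <<'E'
from h import *
to(444.7,322.9,52,72)
E
```

```text
t 13.17 pos [447.5 325.8 225. ] rotvec [[0.312, 0.95, 0.012], [0.95, -0.312, 0.006], [0.01, 0.01, -1.0]] F [ 0.5  0.6 -0.1] w 87.0
turn wx wy wz [ 0.55 -0.56 -0.16] rows 1.0  shift [-0.0037 -0.0018  0.009 ] rows 1.0
```

Request:
drive_tool(increments=[{"wx": 0.5, "wy": -0.5, "wz": 0, "tx": -0.003, "ty": -0.002, "tz": 0.008, "gripper": 1}, {"wx": 0, "wy": 0, "wz": 0, "tx": 0, "ty": 0, "tz": 0, "gripper": -1}, {"wx": 0, "wy": 0, "wz": 0, "tx": 0, "ty": 0, "tz": 0, "gripper": -1}, {"wx": 0, "wy": 0, "wz": 0, "tx": 0, "ty": 0, "tz": 0, "gripper": -1}, {"wx": 0, "wy": 0, "wz": 0, "tx": 0, "ty": 0, "tz": 0, "gripper": -1}, {"wx": 0, "wy": 0, "wz": 0, "tx": 0, "ty": 0, "tz": 0, "gripper": -1}, {"wx": 0, "wy": 0, "wz": 0, "tx": 0, "ty": 0, "tz": 0, "gripper": -1}, {"wx": 0, "wy": 0, "wz": 0, "tx": 0, "ty": 0, "tz": 0, "gripper": -1}, {"wx": 0, "wy": 0, "wz": 0, "tx": 0, "ty": 0, "tz": 0, "gripper": -1}, {"wx": 0, "wy": 0, "wz": 0, "tx": 0, "ty": 0, "tz": 0, "gripper": -1}, {"wx": 0, "wy": 0, "wz": 0, "tx": 0, "ty": 0, "tz": 0, "gripper": -1}, {"wx": 0, "wy": 0, "wz": 0, "tx": 0, "ty": 0, "tz": 0, "gripper": -1}])

```text
time_s: 14.17
position: [445.8, 325.3, 222.7]
tool_rot: [0.0, 0.81, 0.587, 0.004]
ft_force: [-0.8, -0.3, 1.5]
grip_width: 36.0
```

```bash
python3 - <<'E'
from h import *
to(606.2,9.8,225,92)
E
```

```text
t 14.17 pos [445.8 325.3 222.7] rotvec [[0.312, 0.95, 0.007], [0.95, -0.312, 0.004], [0.006, 0.005, -1.0]] F [-0.8 -0.3  1.5] w 36.0
turn wx wy wz [  0.36  -0.28 -20.17] rows 3.0  shift [-0.3209  0.1493 -0.1663] rows 10.0
```

Request:
drive_tool(increments=[{"wx": 0, "wy": 0, "wz": 0, "tx": 0, "ty": 0, "tz": -0.03, "gripper": -1}, {"wx": 0, "wy": 0, "wz": 0, "tx": 0, "ty": 0, "tz": -0.036, "gripper": -1}, {"wx": 0, "wy": 0, "wz": 0, "tx": 0, "ty": 0, "tz": -0.036, "gripper": -1}, {"wx": 0, "wy": 0, "wz": 0, "tx": 0, "ty": 0, "tz": -0.036, "gripper": -1}, {"wx": 0, "wy": 0, "wz": 0, "tx": 0, "ty": 0, "tz": -0.036, "gripper": -1}, {"wx": 0.3, "wy": -0.3, "wz": -6.7, "tx": 0, "ty": 0, "tz": 0, "gripper": -1}, {"wx": 0, "wy": 0, "wz": -6.7, "tx": 0, "ty": 0, "tz": 0, "gripper": -1}, {"wx": 0, "wy": 0, "wz": -6.7, "tx": 0, "ty": 0, "tz": 0, "gripper": -1}, {"wx": 0, "wy": 0, "wz": 0, "tx": 0, "ty": 0, "tz": 0, "gripper": -1}, {"wx": 0, "wy": 0, "wz": 0, "tx": 0, "ty": 0, "tz": 0, "gripper": -1}])

```text
time_s: 15.0
position: [442.7, 322.9, 400.5]
tool_rot: [-0.001, 0.69, 0.723, -0.005]
ft_force: [0.2, -0.3, -2.8]
grip_width: 35.3
```

Request:
drive_tool(increments=[{"wx": 0, "wy": 0, "wz": 0, "tx": -0.02, "ty": 0.0095, "tz": 0, "gripper": -1}, {"wx": 0, "wy": 0, "wz": 0, "tx": -0.031, "ty": 0.0145, "tz": 0, "gripper": -1}, {"wx": 0, "wy": 0, "wz": 0, "tx": -0.031, "ty": 0.0145, "tz": 0, "gripper": -1}, {"wx": 0, "wy": 0, "wz": 0, "tx": -0.031, "ty": 0.0145, "tz": 0, "gripper": -1}, {"wx": 0, "wy": 0, "wz": 0, "tx": -0.031, "ty": 0.0145, "tz": 0, "gripper": -1}, {"wx": 0, "wy": 0, "wz": 0, "tx": -0.031, "ty": 0.0145, "tz": 0, "gripper": -1}, {"wx": 0, "wy": 0, "wz": 0, "tx": -0.031, "ty": 0.0145, "tz": 0, "gripper": -1}, {"wx": 0, "wy": 0, "wz": 0, "tx": -0.031, "ty": 0.0145, "tz": 0, "gripper": -1}, {"wx": 0, "wy": 0, "wz": 0, "tx": -0.031, "ty": 0.0145, "tz": 0, "gripper": -1}, {"wx": 0, "wy": 0, "wz": 0, "tx": -0.031, "ty": 0.0145, "tz": 0, "gripper": -1}, {"wx": 0, "wy": 0, "wz": 0, "tx": -0.014, "ty": 0.006, "tz": 0, "gripper": -1}, {"wx": 0, "wy": 0, "wz": 0, "tx": 0, "ty": 0, "tz": 0, "gripper": -1}])

```text
time_s: 16.0
position: [600.5, 0.4, 391.8]
tool_rot: [-0.005, 0.707, 0.708, -0.01]
ft_force: [-1.0, 0.6, -2.9]
grip_width: 35.5
```

```bash
python3 - <<'E'
from h import *
to(606.1,11.8,125,92)
E
```

```text
t 16.0 pos [6.005e+02 4.000e-01 3.918e+02] rotvec [[-0.002, 1.0, -0.022], [1.0, 0.001, -0.007], [-0.007, -0.022, -1.0]] F [-1.   0.6 -2.9] w 35.5
turn wx wy wz [-1.25  0.38 -1.91] rows 1.0  shift [0.0112 0.006  0.1028] rows 3.0
```

Request:
drive_tool(increments=[{"wx": -1.2, "wy": 0.4, "wz": -1.9, "tx": 0, "ty": 0, "tz": 0, "gripper": -1}, {"wx": 0, "wy": 0, "wz": 0, "tx": 0.009, "ty": 0.004, "tz": 0.02, "gripper": -1}, {"wx": 0, "wy": 0, "wz": 0, "tx": 0, "ty": 0, "tz": 0.034, "gripper": -1}, {"wx": 0, "wy": 0, "wz": 0, "tx": 0, "ty": 0, "tz": 0.034, "gripper": -1}, {"wx": 0, "wy": 0, "wz": 0, "tx": 0, "ty": 0, "tz": 0.01, "gripper": -1}, {"wx": 0, "wy": 0, "wz": 0, "tx": 0, "ty": 0, "tz": 0, "gripper": -1}, {"wx": 0, "wy": 0, "wz": 0, "tx": 0, "ty": 0, "tz": 0, "gripper": -1}, {"wx": 0, "wy": 0, "wz": 0, "tx": 0, "ty": 0, "tz": 0, "gripper": -1}])

```text
time_s: 16.67
position: [603.1, 12.8, 290.1]
tool_rot: [-0.003, 0.702, 0.713, -0.0]
ft_force: [-0.2, -0.2, -2.9]
grip_width: 35.9
```

```bash
python3 - <<'E'
from h import *
to(606.1,11.8,73.7,92)
E
```

```text
t 16.67 pos [603.1  12.8 290.1] rotvec [[-0.016, 1.0, -0.004], [1.0, 0.016, 0.004], [0.004, -0.004, -1.0]] F [-0.2 -0.2 -2.9] w 35.9
turn wx wy wz [-0.21 -0.22 -1.11] rows 1.0  shift [-0.0011  0.0029  0.0524] rows 2.0
```

Request:
drive_tool(increments=[{"wx": -0.2, "wy": -0.2, "wz": -1.1, "tx": -0.001, "ty": 0.003, "tz": 0, "gripper": -1}, {"wx": 0, "wy": 0, "wz": 0, "tx": 0, "ty": 0, "tz": 0.01, "gripper": -1}, {"wx": 0, "wy": 0, "wz": 0, "tx": 0, "ty": 0, "tz": 0.014, "gripper": -1}, {"wx": 0, "wy": 0, "wz": 0, "tx": 0, "ty": 0, "tz": 0.014, "gripper": -1}, {"wx": 0, "wy": 0, "wz": 0, "tx": 0, "ty": 0, "tz": 0.01, "gripper": -1}, {"wx": 0, "wy": 0, "wz": 0, "tx": 0, "ty": 0, "tz": 0, "gripper": -1}, {"wx": 0, "wy": 0, "wz": 0, "tx": 0, "ty": 0, "tz": 0, "gripper": -1}, {"wx": 0, "wy": 0, "wz": 0, "tx": 0, "ty": 0, "tz": 0, "gripper": -1}])

```text
time_s: 17.33
position: [608.3, 13.1, 246.8]
tool_rot: [0.004, 0.695, 0.719, 0.002]
ft_force: [0.3, -0.3, -2.6]
grip_width: 35.6
```

```bash
python3 - <<'E'
from h import *
to(606.1,11.8,73.7,92)
E
```

```text
t 17.33 pos [608.3  13.1 246.8] rotvec [[-0.035, 0.999, 0.009], [0.999, 0.035, -0.002], [-0.002, 0.009, -1.0]] F [ 0.3 -0.3 -2.6] w 35.6
turn wx wy wz [0.49 0.13 0.01] rows 1.0  shift [-0.0013 -0.0022  0.0091] rows 1.0
```

Now lower it the rest of the way and release.

Request:
drive_tool(increments=[{"wx": 0.4, "wy": 0.1, "wz": 0, "tx": -0.001, "ty": -0.002, "tz": 0, "gripper": -1}, {"wx": 0, "wy": 0, "wz": 0, "tx": 0, "ty": 0, "tz": 0.007, "gripper": -1}, {"wx": 0, "wy": 0, "wz": 0, "tx": 0, "ty": 0, "tz": 0.003, "gripper": -1}, {"wx": 0, "wy": 0, "wz": 0, "tx": 0, "ty": 0, "tz": 0.002, "gripper": -1}, {"wx": 0, "wy": 0, "wz": 0, "tx": 0, "ty": 0, "tz": 0.001, "gripper": -1}, {"wx": 0, "wy": 0, "wz": 0, "tx": 0, "ty": 0, "tz": 0, "gripper": -1}])

```text
time_s: 17.83
position: [606.8, 11.4, 232.4]
tool_rot: [0.001, 0.695, 0.719, 0.001]
ft_force: [-0.0, -0.2, -3.3]
grip_width: 35.6
```

Request:
drive_tool(increments=[{"wx": 0, "wy": 0, "wz": 0, "tx": 0, "ty": 0, "tz": 0.001, "gripper": 0.4}, {"wx": 0, "wy": 0, "wz": 0, "tx": 0, "ty": 0, "tz": 0, "gripper": 0.4}, {"wx": 0, "wy": 0, "wz": 0, "tx": 0, "ty": 0, "tz": 0, "gripper": 0.4}, {"wx": 0, "wy": 0, "wz": 0, "tx": 0, "ty": 0, "tz": 0, "gripper": 0.4}, {"wx": 0, "wy": 0, "wz": 0, "tx": 0, "ty": 0, "tz": -0.02, "gripper": 0.4}, {"wx": 0, "wy": 0, "wz": 0, "tx": 0, "ty": 0, "tz": -0.035, "gripper": 0.4}, {"wx": 0, "wy": 0, "wz": 0, "tx": 0, "ty": 0, "tz": -0.035, "gripper": 0.4}, {"wx": 0, "wy": 0, "wz": 0, "tx": 0, "ty": 0, "tz": -0.035, "gripper": 1}, {"wx": 0, "wy": 0, "wz": 0, "tx": 0, "ty": 0, "tz": -0.01, "gripper": 1}, {"wx": 0, "wy": 0, "wz": 0, "tx": 0, "ty": 0, "tz": 0, "gripper": 1}, {"wx": 0, "wy": 0, "wz": 0, "tx": 0, "ty": 0, "tz": 0, "gripper": 1}])

```text
time_s: 18.75
position: [606.6, 12.2, 374.3]
tool_rot: [0.002, 0.695, 0.719, 0.002]
ft_force: [-0.6, -0.6, 0.4]
grip_width: 80.1
```

```bash
python3 - <<'E'
from h import *
to(417.5,128.5,215,130.5)
to(417.5,128.5,215,40.5)
print(bot.get_state()['joint_pos'])
E
```

```text
t 18.75 pos [606.6  12.2 374.3] rotvec [[-0.035, 0.999, 0.007], [0.999, 0.035, 0.0], [0.0, 0.007, -1.0]] F [-0.6 -0.6  0.4] w 80.1
turn wx wy wz [  0.37   0.12 -38.48] rows 6.0  shift [ 0.2113 -0.0683 -0.0047] rows 6.0
t 18.75 pos [606.6  12.2 374.3] rotvec [[-0.035, 0.999, 0.007], [0.999, 0.035, 0.0], [0.0, 0.007, -1.0]] F [-0.6 -0.6  0.4] w 80.1
turn wx wy wz [ 0.35 -0.18 51.52] rows 8.0  shift [-0.0683 -0.2113 -0.0047] rows 6.0
[ 0.45235131  0.33557419 -0.67691858  1.59093141  0.21766972  1.28504265
 -0.22236205]
```

Request:
drive_tool(increments=[{"wx": 0.3, "wy": 0, "wz": -6.4, "tx": 0, "ty": 0, "tz": 0, "gripper": 1}, {"wx": 0, "wy": 0, "wz": -6.4, "tx": 0, "ty": 0, "tz": 0, "gripper": 1}, {"wx": 0, "wy": 0, "wz": -6.4, "tx": 0, "ty": 0, "tz": 0, "gripper": 1}, {"wx": 0, "wy": 0, "wz": -6.4, "tx": 0, "ty": 0, "tz": 0, "gripper": 1}, {"wx": 0, "wy": 0, "wz": -6.4, "tx": 0, "ty": 0, "tz": 0, "gripper": 1}, {"wx": 0, "wy": 0, "wz": -6.4, "tx": 0, "ty": 0, "tz": 0, "gripper": 1}, {"wx": 0, "wy": 0, "wz": 0, "tx": 0, "ty": 0, "tz": 0, "gripper": 1}, {"wx": 0, "wy": 0, "wz": 0, "tx": 0, "ty": 0, "tz": 0, "gripper": 1}])

```text
time_s: 19.42
position: [604.5, 11.8, 362.1]
tool_rot: [-0.005, 0.406, 0.914, -0.002]
ft_force: [0.0, 0.3, 0.8]
grip_width: 87.1
```

Request:
drive_tool(increments=[{"wx": 0, "wy": 0, "wz": 0, "tx": 0.02, "ty": -0.0065, "tz": 0, "gripper": 1}, {"wx": 0, "wy": 0, "wz": 0, "tx": 0.03, "ty": -0.01, "tz": 0, "gripper": 1}, {"wx": 0, "wy": 0, "wz": 0, "tx": 0.03, "ty": -0.01, "tz": 0, "gripper": 1}, {"wx": 0, "wy": 0, "wz": 0, "tx": 0.03, "ty": -0.01, "tz": 0, "gripper": 1}, {"wx": 0, "wy": 0, "wz": 0, "tx": 0.03, "ty": -0.01, "tz": 0, "gripper": 1}, {"wx": 0, "wy": 0, "wz": 0, "tx": 0.03, "ty": -0.01, "tz": 0, "gripper": 1}, {"wx": 0, "wy": 0, "wz": 0, "tx": 0.02, "ty": -0.0065, "tz": 0, "gripper": 1}, {"wx": 0, "wy": 0, "wz": 0, "tx": 0.01, "ty": -0.003, "tz": 0, "gripper": 1}, {"wx": 0, "wy": 0, "wz": 0, "tx": 0, "ty": 0, "tz": 0, "gripper": 1}, {"wx": 0, "wy": 0, "wz": 0, "tx": 0, "ty": 0, "tz": 0, "gripper": 1}])

```text
time_s: 20.25
position: [414.1, 120.5, 355.7]
tool_rot: [-0.009, 0.427, 0.904, -0.004]
ft_force: [0.1, -0.6, 0.3]
grip_width: 86.8
```

```bash
python3 - <<'E'
from h import *
to(422.7,122.4,110,130.5)
E
```

```text
t 20.25 pos [414.1 120.5 355.7] rotvec [[-0.636, 0.772, -0.02], [0.772, 0.636, 0.0], [0.013, -0.015, -1.0]] F [ 0.1 -0.6  0.3] w 86.8
turn wx wy wz [-0.87 -0.74 -1.02] rows 1.0  shift [-0.0042  0.0078  0.0817] rows 3.0
```

Request:
drive_tool(increments=[{"wx": -0.9, "wy": -0.7, "wz": -1.0, "tx": 0, "ty": 0, "tz": 0, "gripper": 1}, {"wx": 0, "wy": 0, "wz": 0, "tx": -0.003, "ty": 0.006, "tz": 0.02, "gripper": 1}, {"wx": 0, "wy": 0, "wz": 0, "tx": 0, "ty": 0, "tz": 0.03, "gripper": 1}, {"wx": 0, "wy": 0, "wz": 0, "tx": 0, "ty": 0, "tz": 0.025, "gripper": 1}, {"wx": 0, "wy": 0, "wz": 0, "tx": 0, "ty": 0, "tz": 0, "gripper": 1}, {"wx": 0, "wy": 0, "wz": 0, "tx": 0, "ty": 0, "tz": 0, "gripper": 1}, {"wx": 0, "wy": 0, "wz": 0, "tx": 0, "ty": 0, "tz": 0, "gripper": 1}])

```text
time_s: 20.83
position: [426.6, 119.0, 279.4]
tool_rot: [0.003, 0.422, 0.906, 0.005]
ft_force: [1.1, -0.5, 0.5]
grip_width: 87.1
```

```bash
python3 - <<'E'
from h import *
to(422.7,122.4,52,130.5)
E
```

```text
t 20.83 pos [426.6 119.  279.4] rotvec [[-0.643, 0.765, 0.009], [0.765, 0.643, 0.006], [-0.001, 0.011, -1.0]] F [ 1.1 -0.5  0.5] w 87.1
turn wx wy wz [ 0.61  0.04 -0.45] rows 1.0  shift [ 0.0051 -0.0008  0.0634] rows 2.0
```

Request:
drive_tool(increments=[{"wx": 0.6, "wy": 0, "wz": -0.4, "tx": 0.004, "ty": 0, "tz": 0, "gripper": 1}, {"wx": 0, "wy": 0, "wz": 0, "tx": 0, "ty": 0, "tz": 0.018, "gripper": 1}, {"wx": 0, "wy": 0, "wz": 0, "tx": 0, "ty": 0, "tz": 0.02, "gripper": 1}, {"wx": 0, "wy": 0, "wz": 0, "tx": 0, "ty": 0, "tz": 0.018, "gripper": 1}, {"wx": 0, "wy": 0, "wz": 0, "tx": 0, "ty": 0, "tz": 0.006, "gripper": 1}, {"wx": 0, "wy": 0, "wz": 0, "tx": 0, "ty": 0, "tz": 0, "gripper": 1}, {"wx": 0, "wy": 0, "wz": 0, "tx": 0, "ty": 0, "tz": 0, "gripper": 1}])

```text
time_s: 21.42
position: [428.8, 123.3, 224.4]
tool_rot: [0.006, 0.42, 0.908, 0.002]
ft_force: [-0.1, -0.4, 0.3]
grip_width: 87.2
```

```bash
python3 - <<'E'
from h import *
to(422.7,122.4,52,130.5)
E
```

```text
t 21.42 pos [428.8 123.3 224.4] rotvec [[-0.648, 0.762, 0.013], [0.762, 0.648, -0.002], [-0.01, 0.008, -1.0]] F [-0.1 -0.4  0.3] w 87.2
turn wx wy wz [ 0.47  0.56 -0.12] rows 1.0  shift [ 0.0033 -0.0053  0.0084] rows 1.0
```

Request:
drive_tool(increments=[{"wx": 0.5, "wy": 0.5, "wz": 0, "tx": 0.003, "ty": -0.005, "tz": 0.007, "gripper": 1}, {"wx": 0, "wy": 0, "wz": 0, "tx": 0, "ty": 0, "tz": 0, "gripper": -1}, {"wx": 0, "wy": 0, "wz": 0, "tx": 0, "ty": 0, "tz": 0, "gripper": -1}, {"wx": 0, "wy": 0, "wz": 0, "tx": 0, "ty": 0, "tz": 0, "gripper": -1}, {"wx": 0, "wy": 0, "wz": 0, "tx": 0, "ty": 0, "tz": 0, "gripper": -1}, {"wx": 0, "wy": 0, "wz": 0, "tx": 0, "ty": 0, "tz": 0, "gripper": -1}, {"wx": 0, "wy": 0, "wz": 0, "tx": 0, "ty": 0, "tz": 0, "gripper": -1}, {"wx": 0, "wy": 0, "wz": 0, "tx": 0, "ty": 0, "tz": 0, "gripper": -1}, {"wx": 0, "wy": 0, "wz": 0, "tx": 0, "ty": 0, "tz": 0, "gripper": -1}, {"wx": 0, "wy": 0, "wz": 0, "tx": 0, "ty": 0, "tz": 0, "gripper": -1}, {"wx": 0, "wy": 0, "wz": 0, "tx": 0, "ty": 0, "tz": 0, "gripper": -1}, {"wx": 0, "wy": 0, "wz": 0, "tx": 0, "ty": 0, "tz": 0, "gripper": -1}])

```text
time_s: 22.42
position: [424.1, 122.3, 220.9]
tool_rot: [0.003, 0.42, 0.908, -0.0]
ft_force: [-0.5, -0.8, 0.9]
grip_width: 36.1
```

```bash
python3 - <<'E'
from h import *
s=st(); M=rot(s['tool_rot']).as_matrix(); p=s['position']+M[:,2]*164; print('grasp',p.round(1),'cell offset along tool x',(M[:,0]@(np.array([417.5,128.5,p[2]])-p)).round(1))
to(604.5,57.8,225,92)
E
```

```text
t 22.42 pos [424.1 122.3 220.9] rotvec [[-0.647, 0.762, 0.005], [0.762, 0.647, -0.002], [-0.005, 0.002, -1.0]] F [-0.5 -0.8  0.9] w 36.1
grasp [424.9 121.9  56.9] cell offset along tool x 9.8
t 22.42 pos [424.1 122.3 220.9] rotvec [[-0.647, 0.762, 0.005], [0.762, 0.647, -0.002], [-0.005, 0.002, -1.0]] F [-0.5 -0.8  0.9] w 36.1
turn wx wy wz [ 0.2   0.23 38.33] rows 6.0  shift [-0.0708  0.178  -0.1681] rows 7.0
```

Request:
drive_tool(increments=[{"wx": 0, "wy": 0, "wz": 0, "tx": 0, "ty": 0, "tz": -0.03, "gripper": -1}, {"wx": 0, "wy": 0, "wz": 0, "tx": 0, "ty": 0, "tz": -0.036, "gripper": -1}, {"wx": 0, "wy": 0, "wz": 0, "tx": 0, "ty": 0, "tz": -0.036, "gripper": -1}, {"wx": 0, "wy": 0, "wz": 0, "tx": 0, "ty": 0, "tz": -0.036, "gripper": -1}, {"wx": 0, "wy": 0, "wz": 0, "tx": 0, "ty": 0, "tz": -0.036, "gripper": -1}, {"wx": 0.2, "wy": 0.2, "wz": 6.4, "tx": 0, "ty": 0, "tz": 0, "gripper": -1}, {"wx": 0, "wy": 0, "wz": 6.4, "tx": 0, "ty": 0, "tz": 0, "gripper": -1}, {"wx": 0, "wy": 0, "wz": 6.4, "tx": 0, "ty": 0, "tz": 0, "gripper": -1}, {"wx": 0, "wy": 0, "wz": 6.4, "tx": 0, "ty": 0, "tz": 0, "gripper": -1}, {"wx": 0, "wy": 0, "wz": 6.4, "tx": 0, "ty": 0, "tz": 0, "gripper": -1}, {"wx": 0, "wy": 0, "wz": 6.3, "tx": 0, "ty": 0, "tz": 0, "gripper": -1}, {"wx": 0, "wy": 0, "wz": 0, "tx": 0, "ty": 0, "tz": 0, "gripper": -1}])

```text
time_s: 23.42
position: [420.7, 123.9, 400.4]
tool_rot: [-0.002, 0.703, 0.711, -0.003]
ft_force: [0.6, -0.6, -2.2]
grip_width: 35.8
```

```bash
python3 - <<'E'
from h import *
to(604.8,48.8,225,92)
E
```

```text
t 23.42 pos [420.7 123.9 400.4] rotvec [[-0.01, 1.0, -0.007], [1.0, 0.01, -0.001], [-0.001, -0.007, -1.0]] F [ 0.6 -0.6 -2.2] w 35.8
turn wx wy wz [-0.38  0.05 -1.4 ] rows 1.0  shift [-0.0815  0.1814  0.0114] rows 5.0
```

Request:
drive_tool(increments=[{"wx": 0, "wy": 0, "wz": -1.4, "tx": 0, "ty": 0, "tz": 0, "gripper": -1}, {"wx": 0, "wy": 0, "wz": 0, "tx": -0.009, "ty": 0.02, "tz": 0, "gripper": -1}, {"wx": 0, "wy": 0, "wz": 0, "tx": -0.0135, "ty": 0.03, "tz": 0, "gripper": -1}, {"wx": 0, "wy": 0, "wz": 0, "tx": -0.0135, "ty": 0.03, "tz": 0, "gripper": -1}, {"wx": 0, "wy": 0, "wz": 0, "tx": -0.0135, "ty": 0.03, "tz": 0, "gripper": -1}, {"wx": 0, "wy": 0, "wz": 0, "tx": -0.0135, "ty": 0.03, "tz": 0, "gripper": -1}, {"wx": 0, "wy": 0, "wz": 0, "tx": -0.011, "ty": 0.025, "tz": 0, "gripper": -1}, {"wx": 0, "wy": 0, "wz": 0, "tx": -0.005, "ty": 0.012, "tz": 0, "gripper": -1}, {"wx": 0, "wy": 0, "wz": 0, "tx": 0, "ty": 0, "tz": 0, "gripper": -1}, {"wx": 0, "wy": 0, "wz": 0, "tx": 0, "ty": 0, "tz": 0, "gripper": -1}, {"wx": 0, "wy": 0, "wz": 0, "tx": 0, "ty": 0, "tz": 0, "gripper": -1}])

```text
time_s: 24.33
position: [609.7, 50.9, 392.0]
tool_rot: [-0.003, 0.675, 0.738, -0.007]
ft_force: [-0.9, -0.4, -3.1]
grip_width: 36.2
```

```bash
python3 - <<'E'
from h import *
to(604.8,48.8,125,92)
E
```

```text
t 24.33 pos [609.7  50.9 392. ] rotvec [[-0.088, 0.996, -0.014], [0.996, 0.088, -0.006], [-0.005, -0.015, -1.0]] F [-0.9 -0.4 -3.1] w 36.2
turn wx wy wz [-0.83  0.29  3.06] rows 1.0  shift [-0.0019 -0.005   0.103 ] rows 3.0
```

Request:
drive_tool(increments=[{"wx": -0.8, "wy": 0.3, "wz": 3.0, "tx": 0, "ty": 0, "tz": 0, "gripper": -1}, {"wx": 0, "wy": 0, "wz": 0, "tx": -0.001, "ty": -0.004, "tz": 0.02, "gripper": -1}, {"wx": 0, "wy": 0, "wz": 0, "tx": 0, "ty": 0, "tz": 0.034, "gripper": -1}, {"wx": 0, "wy": 0, "wz": 0, "tx": 0, "ty": 0, "tz": 0.034, "gripper": -1}, {"wx": 0, "wy": 0, "wz": 0, "tx": 0, "ty": 0, "tz": 0.01, "gripper": -1}, {"wx": 0, "wy": 0, "wz": 0, "tx": 0, "ty": 0, "tz": 0, "gripper": -1}, {"wx": 0, "wy": 0, "wz": 0, "tx": 0, "ty": 0, "tz": 0, "gripper": -1}, {"wx": 0, "wy": 0, "wz": 0, "tx": 0, "ty": 0, "tz": 0, "gripper": -1}])

```text
time_s: 25.0
position: [600.6, 54.2, 296.8]
tool_rot: [0.003, 0.689, 0.725, 0.001]
ft_force: [-0.3, -1.0, -2.7]
grip_width: 35.8
```

```bash
python3 - <<'E'
from h import *
to(604.8,48.8,72,92)
E
```

```text
t 25.0 pos [600.6  54.2 296.8] rotvec [[-0.052, 0.999, 0.005], [0.999, 0.052, -0.003], [-0.003, 0.005, -1.0]] F [-0.3 -1.  -2.7] w 35.8
turn wx wy wz [0.28 0.16 0.96] rows 1.0  shift [-0.0056  0.004   0.0608] rows 2.0
```

Request:
drive_tool(increments=[{"wx": 0.3, "wy": 0.2, "wz": 0.9, "tx": -0.005, "ty": 0.004, "tz": 0, "gripper": -1}, {"wx": 0, "wy": 0, "wz": 0, "tx": 0, "ty": 0, "tz": 0.012, "gripper": -1}, {"wx": 0, "wy": 0, "wz": 0, "tx": 0, "ty": 0, "tz": 0.012, "gripper": -1}, {"wx": 0, "wy": 0, "wz": 0, "tx": 0, "ty": 0, "tz": 0, "gripper": -1}, {"wx": 0, "wy": 0, "wz": 0, "tx": 0, "ty": 0, "tz": 0, "gripper": -1}, {"wx": 0, "wy": 0, "wz": 0, "tx": 0, "ty": 0, "tz": 0, "gripper": -1}])

```text
time_s: 25.5
position: [607.1, 49.3, 275.7]
tool_rot: [0.002, 0.695, 0.719, 0.003]
ft_force: [0.1, -0.8, -1.4]
grip_width: 36.0
```

```bash
python3 - <<'E'
from h import *
to(604.8,48.8,72,92)
E
```

```text
t 25.5 pos [607.1  49.3 275.7] rotvec [[-0.034, 0.999, 0.006], [0.999, 0.034, 0.001], [0.001, 0.007, -1.0]] F [ 0.1 -0.8 -1.4] w 36.0
turn wx wy wz [ 0.37 -0.04 -0.06] rows 1.0  shift [-0.0004 -0.0023  0.0397] rows 1.0
```

Request:
drive_tool(increments=[{"wx": 0.3, "wy": 0, "wz": 0, "tx": 0, "ty": -0.002, "tz": 0, "gripper": -1}, {"wx": 0, "wy": 0, "wz": 0, "tx": 0, "ty": 0, "tz": 0.01, "gripper": -1}, {"wx": 0, "wy": 0, "wz": 0, "tx": 0, "ty": 0, "tz": 0.012, "gripper": -1}, {"wx": 0, "wy": 0, "wz": 0, "tx": 0, "ty": 0, "tz": 0.01, "gripper": -1}, {"wx": 0, "wy": 0, "wz": 0, "tx": 0, "ty": 0, "tz": 0.004, "gripper": -1}, {"wx": 0, "wy": 0, "wz": 0, "tx": 0, "ty": 0, "tz": 0.002, "gripper": -1}, {"wx": 0, "wy": 0, "wz": 0, "tx": 0, "ty": 0, "tz": 0, "gripper": -1}, {"wx": 0, "wy": 0, "wz": 0, "tx": 0, "ty": 0, "tz": 0, "gripper": -1}])

```text
time_s: 26.17
position: [604.5, 49.9, 235.1]
tool_rot: [-0.0, 0.695, 0.719, -0.001]
ft_force: [-0.2, 0.4, 1.2]
grip_width: 35.7
```

```bash
python3 - <<'E'
from h import *
to(604.8,48.8,72,92)
E
```

```text
t 26.17 pos [604.5  49.9 235.1] rotvec [[-0.035, 0.999, -0.001], [0.999, 0.035, -0.001], [-0.001, -0.001, -1.0]] F [-0.2  0.4  1.2] w 35.7
turn wx wy wz [-0.06  0.03 -0.01] rows 1.0  shift [-0.0011  0.0003 -0.0009] rows 1.0
```

Request:
drive_tool(increments=[{"wx": 0, "wy": 0, "wz": 0, "tx": 0, "ty": 0, "tz": 0, "gripper": 0.4}, {"wx": 0, "wy": 0, "wz": 0, "tx": 0, "ty": 0, "tz": 0, "gripper": 0.4}, {"wx": 0, "wy": 0, "wz": 0, "tx": 0, "ty": 0, "tz": 0, "gripper": 0.4}, {"wx": 0, "wy": 0, "wz": 0, "tx": 0, "ty": 0, "tz": 0, "gripper": 0.4}, {"wx": 0, "wy": 0, "wz": 0, "tx": 0, "ty": 0, "tz": -0.02, "gripper": 0.4}, {"wx": 0, "wy": 0, "wz": 0, "tx": 0, "ty": 0, "tz": -0.035, "gripper": 0.4}, {"wx": 0, "wy": 0, "wz": 0, "tx": 0, "ty": 0, "tz": -0.035, "gripper": 0.4}, {"wx": 0, "wy": 0, "wz": 0, "tx": 0, "ty": 0, "tz": -0.035, "gripper": 1}, {"wx": 0, "wy": 0, "wz": 0, "tx": 0, "ty": 0, "tz": -0.035, "gripper": 1}, {"wx": 0, "wy": 0, "wz": 0, "tx": 0, "ty": 0, "tz": -0.035, "gripper": 1}, {"wx": 0, "wy": 0, "wz": 0, "tx": 0, "ty": 0, "tz": -0.035, "gripper": 1}, {"wx": 0, "wy": 0, "wz": 0, "tx": 0, "ty": 0, "tz": -0.02, "gripper": 1}])

```text
time_s: 27.17
position: [603.6, 49.6, 489.9]
tool_rot: [-0.004, 0.694, 0.72, -0.003]
ft_force: [0.4, 0.4, -0.3]
grip_width: 83.4
```

Request:
drive_tool(increments=[{"wx": 0, "wy": 0, "wz": 0, "tx": -0.02, "ty": -0.004, "tz": 0, "gripper": 1}, {"wx": 0, "wy": 0, "wz": 0, "tx": -0.035, "ty": -0.009, "tz": 0, "gripper": 1}, {"wx": 0, "wy": 0, "wz": 0, "tx": -0.035, "ty": -0.009, "tz": 0, "gripper": 1}, {"wx": 0, "wy": 0, "wz": 0, "tx": -0.035, "ty": -0.009, "tz": 0, "gripper": 1}, {"wx": 0, "wy": 0, "wz": 0, "tx": -0.035, "ty": -0.009, "tz": 0, "gripper": 1}, {"wx": 0, "wy": 0, "wz": 0, "tx": -0.035, "ty": -0.009, "tz": 0, "gripper": 1}, {"wx": 0, "wy": 0, "wz": 0, "tx": -0.035, "ty": -0.009, "tz": 0, "gripper": 1}, {"wx": 0, "wy": 0, "wz": 0, "tx": -0.035, "ty": -0.009, "tz": 0, "gripper": 1}, {"wx": 0, "wy": 0, "wz": 0, "tx": -0.03, "ty": -0.008, "tz": 0, "gripper": 1}, {"wx": 0, "wy": 0, "wz": 0, "tx": -0.02, "ty": -0.005, "tz": 0, "gripper": 1}, {"wx": 0, "wy": 0, "wz": 0, "tx": 0, "ty": 0, "tz": 0, "gripper": 1}, {"wx": 0, "wy": 0, "wz": 0, "tx": 0, "ty": 0, "tz": 0, "gripper": 1}])

```text
time_s: 28.17
position: [532.5, -279.1, 497.4]
tool_rot: [0.002, 0.692, 0.722, 0.002]
ft_force: [0.7, 1.5, 0.4]
grip_width: 87.0
```

```bash
python3 - <<'E'
from h import *
st(); c,a=save('wrist','w4'); import pickle; pickle.dump(c,open('pics/w4.pkl','wb')); print(c[2])
_,b=save('scene','s4')
m=np.hstack([cv2.resize(a,(400,300)),cv2.resize(b[120:300,180:420],(400,300))])[...,::-1]
cv2.imwrite('pics/both4.png',m)
E
```

```text
t 28.17 pos [ 532.5 -279.1  497.4] rotvec [[-0.043, 0.999, 0.005], [0.999, 0.043, 0.001], [0.001, 0.005, -1.0]] F [0.7 1.5 0.4] w 87.0
[ 528.34598144 -194.36018961  476.70037333]
```

View pics/both4.png

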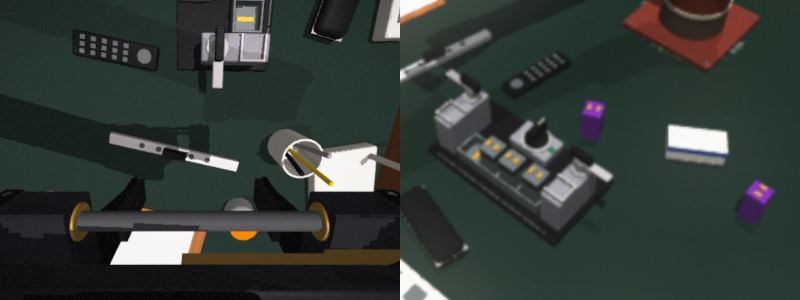

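```bash
python3 - <<'E'
from h import *
import pickle
c=pickle.load(open('pics/w4.pkl','rb')); im=np.load('pics/w4.npy'); hsv=cv2.cvtColor(im,cv2.COLOR_RGB2HSV)
x0,y0,x1,y1=130,160,312,228
g=np.zeros(im.shape[:2],np.uint8); g[y0:y1,x0:x1]=((hsv[...,2]>85)&(hsv[...,1]<70))[y0:y1,x0:x1]
g=cv2.morphologyEx(g,cv2.MORPH_CLOSE,np.ones((15,15),np.uint8))
n,l,s,ce=cv2.connectedComponentsWithStats(g)
i=1+np.argmax(s[1:,4]); print(s[i],ce[i])
ct=max(cv2.findContours((l==i).astype(np.uint8),0,2)[0],key=len)[:,0]
w=np.array([plane(c,p,14)[:2] for p in ct],np.float32); r=cv2.minAreaRect(w); print(r, cv2.boxPoints(r).round())
k=np.zeros_like(g); k[y0:y1,190:270]=((hsv[...,2]<40))[y0:y1,190:270]
n,l,s,ce=cv2.connectedComponentsWithStats(k)
for i in range(1,n):
    if s[i,4]>60: print('dark',s[i],ce[i],plane(c,ce[i],30).round(1))
E
```

```text
[ 140  170  166   50 2189] [222.58611238 194.06121517]
((484.4220886230469, -346.3255310058594), (27.448625564575195, 283.2915954589844), 79.0263671875) [[ 343. -333.]
 [ 621. -387.]
 [ 626. -360.]
 [ 348. -306.]]
dark [ 190  160   78   36 1613] [233.93118413 174.17296962] [ 501.6 -305.9   30. ]
dark [ 190  189   48   39 1020] [208.28137255 206.80686275] [ 460.4 -363.2   30. ]
```

The wrist view shows the bar at about (175,153), well inside the view. The scene view shows three cells seated, pocket −72 empty, and the purple ones untouched. Bar centre is (484,-346), long axis at −11°.

Request:
drive_tool(increments=[{"wx": 0, "wy": 0, "wz": 6.9, "tx": 0, "ty": 0, "tz": 0, "gripper": 1}, {"wx": 0, "wy": 0, "wz": 6.9, "tx": 0, "ty": 0, "tz": 0, "gripper": 1}, {"wx": 0, "wy": 0, "wz": 6.9, "tx": 0, "ty": 0, "tz": 0, "gripper": 1}, {"wx": 0, "wy": 0, "wz": 6.9, "tx": 0, "ty": 0, "tz": 0, "gripper": 1}, {"wx": 0, "wy": 0, "wz": 6.9, "tx": 0, "ty": 0, "tz": 0, "gripper": 1}, {"wx": 0, "wy": 0, "wz": 6.9, "tx": 0, "ty": 0, "tz": 0, "gripper": 1}, {"wx": 0, "wy": 0, "wz": 6.9, "tx": 0, "ty": 0, "tz": 0, "gripper": 1}, {"wx": 0, "wy": 0, "wz": 6.9, "tx": 0, "ty": 0, "tz": 0, "gripper": 1}, {"wx": 0, "wy": 0, "wz": 6.9, "tx": 0, "ty": 0, "tz": 0, "gripper": 1}, {"wx": 0, "wy": 0, "wz": 6.9, "tx": 0, "ty": 0, "tz": 0, "gripper": 1}, {"wx": 0, "wy": 0, "wz": 6.9, "tx": 0, "ty": 0, "tz": 0, "gripper": 1}, {"wx": 0, "wy": 0, "wz": 6.9, "tx": 0, "ty": 0, "tz": 0, "gripper": 1}])

```text
time_s: 29.27
position: [540.1, -253.4, 500.0]
tool_rot: [-0.002, 0.998, 0.07, 0.005]
ft_force: [-0.4, -0.1, 0.4]
grip_width: 87.0
```

Request:
drive_tool(increments=[{"wx": 0, "wy": 0, "wz": 6.9, "tx": 0, "ty": 0, "tz": 0, "gripper": 1}, {"wx": 0, "wy": 0, "wz": 6.9, "tx": 0, "ty": 0, "tz": 0, "gripper": 1}, {"wx": 0, "wy": 0, "wz": 6.9, "tx": 0, "ty": 0, "tz": 0, "gripper": 1}, {"wx": 0, "wy": 0, "wz": 0, "tx": 0, "ty": 0, "tz": 0, "gripper": 1}, {"wx": 0, "wy": 0, "wz": 0, "tx": 0, "ty": 0, "tz": 0, "gripper": 1}])

```text
time_s: 29.68
position: [543.0, -242.6, 501.3]
tool_rot: [-0.004, 0.993, -0.114, 0.006]
ft_force: [0.9, 0.2, 0.0]
grip_width: 86.6
```

```bash
python3 - <<'E'
from h import *
to(484.4,-346.3,130,-11)
print(bot.get_state()['joint_pos'])
E
```

```text
t 29.68 pos [ 543.  -242.6  501.3] rotvec [[0.974, -0.226, 0.013], [-0.226, -0.974, 0.006], [0.011, -0.008, -1.0]] F [0.9 0.2 0. ] w 86.6
turn wx wy wz [-0.47 -0.64 -2.06] rows 1.0  shift [-0.0378  0.113   0.2073] rows 6.0
[ 0.82709689  0.23430921 -0.58187666  1.42849581  0.11950431  1.50590171
 -1.54726784]
```

Request:
drive_tool(increments=[{"wx": -0.4, "wy": -0.6, "wz": -2.0, "tx": 0, "ty": 0, "tz": 0, "gripper": 1}, {"wx": 0, "wy": 0, "wz": 0, "tx": -0.004, "ty": 0.012, "tz": 0.02, "gripper": 1}, {"wx": 0, "wy": 0, "wz": 0, "tx": -0.006, "ty": 0.018, "tz": 0.033, "gripper": 1}, {"wx": 0, "wy": 0, "wz": 0, "tx": -0.006, "ty": 0.018, "tz": 0.033, "gripper": 1}, {"wx": 0, "wy": 0, "wz": 0, "tx": -0.006, "ty": 0.018, "tz": 0.033, "gripper": 1}, {"wx": 0, "wy": 0, "wz": 0, "tx": -0.006, "ty": 0.018, "tz": 0.033, "gripper": 1}, {"wx": 0, "wy": 0, "wz": 0, "tx": -0.006, "ty": 0.018, "tz": 0.033, "gripper": 1}, {"wx": 0, "wy": 0, "wz": 0, "tx": -0.003, "ty": 0.008, "tz": 0.015, "gripper": 1}, {"wx": 0, "wy": 0, "wz": 0, "tx": 0, "ty": 0, "tz": 0, "gripper": 1}, {"wx": 0, "wy": 0, "wz": 0, "tx": 0, "ty": 0, "tz": 0, "gripper": 1}, {"wx": 0, "wy": 0, "wz": 0, "tx": 0, "ty": 0, "tz": 0, "gripper": 1}])

```text
time_s: 30.6
position: [492.3, -336.4, 297.4]
tool_rot: [-0.001, 0.998, -0.063, 0.005]
ft_force: [0.5, 0.3, 1.3]
grip_width: 87.0
```

```bash
python3 - <<'E'
from h import *
to(484.4,-346.3,45,-11)
c,_=save('wrist','w5'); import pickle; pickle.dump(c,open('pics/w5.pkl','wb')); print(c[2], proj(c,[484.4,-346.3,38]), proj(c,[484.4+142*.982,-346.3-142*.19,14]))
E
```

```text
t 30.6 pos [ 492.3 -336.4  297.4] rotvec [[0.992, -0.125, 0.01], [-0.125, -0.992, 0.002], [0.01, -0.003, -1.0]] F [0.5 0.3 1.3] w 87.0
turn wx wy wz [-0.18 -0.56  3.82] rows 1.0  shift [-0.0059  0.0112  0.0884] rows 3.0
[ 574.94222183 -345.76509599  277.34509621] [269.01216306 210.44325373] [281.68128414  38.19859694]
```

View pics/w5.png

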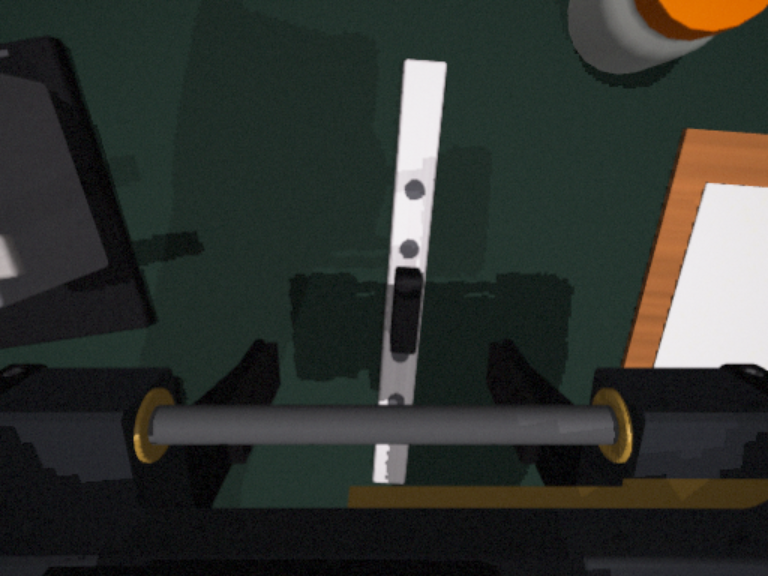

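Request:
drive_tool(increments=[{"wx": 0, "wy": -0.5, "wz": 3.8, "tx": 0, "ty": 0, "tz": 0, "gripper": 1}, {"wx": 0, "wy": 0, "wz": 0, "tx": -0.005, "ty": 0.01, "tz": 0, "gripper": 1}, {"wx": 0, "wy": 0, "wz": 0, "tx": 0, "ty": 0, "tz": 0.02, "gripper": 1}, {"wx": 0, "wy": 0, "wz": 0, "tx": 0, "ty": 0, "tz": 0.025, "gripper": 1}, {"wx": 0, "wy": 0, "wz": 0, "tx": 0, "ty": 0, "tz": 0.015, "gripper": 1}, {"wx": 0, "wy": 0, "wz": 0, "tx": 0, "ty": 0, "tz": 0, "gripper": 1}, {"wx": 0, "wy": 0, "wz": 0, "tx": 0, "ty": 0, "tz": 0, "gripper": 1}, {"wx": 0, "wy": 0, "wz": 0, "tx": 0, "ty": 0, "tz": 0, "gripper": 1}])

```text
time_s: 31.32
position: [492.0, -344.7, 249.9]
tool_rot: [0.004, 0.996, -0.085, 0.011]
ft_force: [0.3, -1.2, 0.7]
grip_width: 86.8
```

```bash
python3 - <<'E'
from h import *
to(484.4,-346.3,35,-11)
E
```

```text
t 31.32 pos [ 492.  -344.7  249.9] rotvec [[0.985, -0.17, 0.02], [-0.17, -0.985, -0.01], [0.022, 0.006, -1.0]] F [ 0.3 -1.2  0.7] w 86.8
turn wx wy wz [ 0.33 -1.25  1.2 ] rows 1.0  shift [-0.0072  0.003   0.0509] rows 2.0
```

Request:
drive_tool(increments=[{"wx": 0.3, "wy": -1.2, "wz": 1.2, "tx": -0.006, "ty": 0.003, "tz": 0, "gripper": 1}, {"wx": 0, "wy": 0, "wz": 0, "tx": 0, "ty": 0, "tz": 0.015, "gripper": 1}, {"wx": 0, "wy": 0, "wz": 0, "tx": 0, "ty": 0, "tz": 0.015, "gripper": 1}, {"wx": 0, "wy": 0, "wz": 0, "tx": 0, "ty": 0, "tz": 0.008, "gripper": 1}, {"wx": 0, "wy": 0, "wz": 0, "tx": 0, "ty": 0, "tz": 0, "gripper": 1}, {"wx": 0, "wy": 0, "wz": 0, "tx": 0, "ty": 0, "tz": 0, "gripper": 1}, {"wx": 0, "wy": 0, "wz": 0, "tx": 0, "ty": 0, "tz": 0, "gripper": 1}])

```text
time_s: 31.9
position: [485.9, -348.7, 216.4]
tool_rot: [0.002, 0.995, -0.097, 0.002]
ft_force: [-0.7, -0.2, 0.7]
grip_width: 87.1
```

```bash
python3 - <<'E'
from h import *
to(484.4,-346.3,35,-11)
E
```

```text
t 31.9 pos [ 485.9 -348.7  216.4] rotvec [[0.981, -0.194, 0.003], [-0.194, -0.981, -0.005], [0.004, 0.004, -1.0]] F [-0.7 -0.2  0.7] w 87.1
turn wx wy wz [ 0.23 -0.2  -0.16] rows 1.0  shift [-0.0019 -0.002   0.0174] rows 1.0
```

Request:
drive_tool(force=40, increments=[{"wx": 0.2, "wy": -0.2, "wz": 0, "tx": -0.002, "ty": -0.002, "tz": 0.01, "gripper": -0.3}, {"wx": 0, "wy": 0, "wz": 0, "tx": 0, "ty": 0, "tz": 0.006, "gripper": -0.3}, {"wx": 0, "wy": 0, "wz": 0, "tx": 0, "ty": 0, "tz": 0, "gripper": -0.3}, {"wx": 0, "wy": 0, "wz": 0, "tx": 0, "ty": 0, "tz": 0, "gripper": -0.3}, {"wx": 0, "wy": 0, "wz": 0, "tx": 0, "ty": 0, "tz": 0, "gripper": -0.3}, {"wx": 0, "wy": 0, "wz": 0, "tx": 0, "ty": 0, "tz": 0, "gripper": -0.3}, {"wx": 0, "wy": 0, "wz": 0, "tx": 0, "ty": 0, "tz": 0, "gripper": -0.3}, {"wx": 0, "wy": 0, "wz": 0, "tx": 0, "ty": 0, "tz": 0, "gripper": -0.3}, {"wx": 0, "wy": 0, "wz": 0, "tx": 0, "ty": 0, "tz": 0, "gripper": -0.3}])

```text
time_s: 32.65
position: [484.8, -346.2, 200.2]
tool_rot: [0.0, 0.995, -0.097, 0.001]
ft_force: [0.5, 1.2, 0.3]
grip_width: 35.9
```

```bash
python3 - <<'E'
from h import *
to(484.4,-346.3,35,-11)
E
```

```text
t 32.65 pos [ 484.8 -346.2  200.2] rotvec [[0.981, -0.193, 0.001], [-0.193, -0.981, -0.001], [0.001, 0.001, -1.0]] F [0.5 1.2 0.3] w 35.9
turn wx wy wz [ 0.04 -0.07 -0.14] rows 1.0  shift [-0.0004  0.0002  0.0012] rows 1.0
```

Request:
drive_tool(increments=[{"wx": 0, "wy": 0, "wz": 0, "tx": 0, "ty": 0, "tz": 0.001, "gripper": -1}, {"wx": 0, "wy": 0, "wz": 0, "tx": 0, "ty": 0, "tz": 0, "gripper": -1}, {"wx": 0, "wy": 0, "wz": 0, "tx": 0, "ty": 0, "tz": 0, "gripper": -1}, {"wx": 0, "wy": 0, "wz": 0, "tx": 0, "ty": 0, "tz": 0, "gripper": -1}, {"wx": 0, "wy": 0, "wz": 0, "tx": 0, "ty": 0, "tz": 0, "gripper": -1}, {"wx": 0, "wy": 0, "wz": 0, "tx": 0, "ty": 0, "tz": 0, "gripper": -1}, {"wx": 0, "wy": 0, "wz": 0, "tx": 0, "ty": 0, "tz": 0, "gripper": -1}, {"wx": 0, "wy": 0, "wz": 0, "tx": 0, "ty": 0, "tz": 0, "gripper": -1}])

```text
time_s: 33.32
position: [484.9, -346.6, 199.5]
tool_rot: [0.001, 0.995, -0.097, 0.001]
ft_force: [0.0, 0.3, -0.5]
grip_width: 15.6
```

```bash
python3 - <<'E'
from h import *
to(484.4,-346.3,235,-11)
E
```

```text
t 33.32 pos [ 484.9 -346.6  199.5] rotvec [[0.981, -0.194, 0.002], [-0.194, -0.981, -0.002], [0.002, 0.001, -1.0]] F [ 0.   0.3 -0.5] w 15.6
turn wx wy wz [ 0.08 -0.12 -0.16] rows 1.0  shift [-0.0005 -0.0002 -0.1995] rows 5.0
```

Request:
drive_tool(increments=[{"wx": 0, "wy": 0, "wz": 0, "tx": 0, "ty": 0, "tz": -0.025, "gripper": -1}, {"wx": 0, "wy": 0, "wz": 0, "tx": 0, "ty": 0, "tz": -0.035, "gripper": -1}, {"wx": 0, "wy": 0, "wz": 0, "tx": 0, "ty": 0, "tz": -0.035, "gripper": -1}, {"wx": 0, "wy": 0, "wz": 0, "tx": 0, "ty": 0, "tz": -0.035, "gripper": -1}, {"wx": 0, "wy": 0, "wz": 0, "tx": 0, "ty": 0, "tz": -0.035, "gripper": -1}, {"wx": 0, "wy": 0, "wz": 0, "tx": 0, "ty": 0, "tz": -0.03, "gripper": -1}, {"wx": 0, "wy": 0, "wz": 0, "tx": 0, "ty": 0, "tz": -0.015, "gripper": -1}, {"wx": 0, "wy": 0, "wz": 0, "tx": 0, "ty": 0, "tz": 0, "gripper": -1}])

```text
time_s: 33.98
position: [483.0, -344.6, 413.7]
tool_rot: [-0.003, 0.995, -0.096, -0.004]
ft_force: [-0.0, -0.5, -1.4]
grip_width: 15.9
```

Request:
drive_tool(increments=[{"wx": 0, "wy": 0, "wz": -4, "tx": 0, "ty": 0, "tz": 0, "gripper": -1}, {"wx": 0, "wy": 0, "wz": -6.5, "tx": 0, "ty": 0, "tz": 0, "gripper": -1}, {"wx": 0, "wy": 0, "wz": -6.5, "tx": 0, "ty": 0, "tz": 0, "gripper": -1}, {"wx": 0, "wy": 0, "wz": -6.5, "tx": 0, "ty": 0, "tz": 0, "gripper": -1}, {"wx": 0, "wy": 0, "wz": -6.5, "tx": 0, "ty": 0, "tz": 0, "gripper": -1}, {"wx": 0, "wy": 0, "wz": -6.5, "tx": 0, "ty": 0, "tz": 0, "gripper": -1}, {"wx": 0, "wy": 0, "wz": -6.5, "tx": 0, "ty": 0, "tz": 0, "gripper": -1}, {"wx": 0, "wy": 0, "wz": -6.5, "tx": 0, "ty": 0, "tz": 0, "gripper": -1}, {"wx": 0, "wy": 0, "wz": -6.5, "tx": 0, "ty": 0, "tz": 0, "gripper": -1}, {"wx": 0, "wy": 0, "wz": -6.5, "tx": 0, "ty": 0, "tz": 0, "gripper": -1}, {"wx": 0, "wy": 0, "wz": -6.5, "tx": 0, "ty": 0, "tz": 0, "gripper": -1}, {"wx": 0, "wy": 0, "wz": -6.5, "tx": 0, "ty": 0, "tz": 0, "gripper": -1}])

```text
time_s: 34.98
position: [480.1, -342.1, 394.2]
tool_rot: [-0.015, 0.829, 0.559, -0.004]
ft_force: [-0.1, 0.2, -3.1]
grip_width: 15.6
```

Request:
drive_tool(increments=[{"wx": 0, "wy": 0, "wz": -6.5, "tx": 0, "ty": 0, "tz": 0, "gripper": -1}, {"wx": 0, "wy": 0, "wz": -6.5, "tx": 0, "ty": 0, "tz": 0, "gripper": -1}, {"wx": 0, "wy": 0, "wz": -6.5, "tx": 0, "ty": 0, "tz": 0, "gripper": -1}, {"wx": 0, "wy": 0, "wz": -6.5, "tx": 0, "ty": 0, "tz": 0, "gripper": -1}, {"wx": 0, "wy": 0, "wz": 0, "tx": 0, "ty": 0, "tz": 0, "gripper": -1}, {"wx": 0, "wy": 0, "wz": 0, "tx": 0, "ty": 0, "tz": 0, "gripper": -1}])

```text
time_s: 35.48
position: [477.9, -340.9, 382.8]
tool_rot: [-0.023, 0.672, 0.741, -0.001]
ft_force: [-0.0, 0.0, -2.4]
grip_width: 15.7
```

```bash
python3 - <<'E'
from h import *
to(607,-14.2,235,92)
E
```

```text
t 35.48 pos [ 477.9 -340.9  382.8] rotvec [[-0.097, 0.995, -0.035], [0.995, 0.098, 0.03], [0.033, -0.032, -0.999]] F [-0.   0.  -2.4] w 15.7
turn wx wy wz [-1.87 -1.86  3.58] rows 1.0  shift [ 0.322   0.1404 -0.0162] rows 9.0
```

Request:
drive_tool(increments=[{"wx": -1.8, "wy": -1.8, "wz": 3.6, "tx": 0, "ty": 0, "tz": -0.01, "gripper": -1}, {"wx": 0, "wy": 0, "wz": 0, "tx": 0.02, "ty": 0.0085, "tz": -0.005, "gripper": -1}, {"wx": 0, "wy": 0, "wz": 0, "tx": 0.034, "ty": 0.0148, "tz": 0, "gripper": -1}, {"wx": 0, "wy": 0, "wz": 0, "tx": 0.034, "ty": 0.0148, "tz": 0, "gripper": -1}, {"wx": 0, "wy": 0, "wz": 0, "tx": 0.034, "ty": 0.0148, "tz": 0, "gripper": -1}, {"wx": 0, "wy": 0, "wz": 0, "tx": 0.034, "ty": 0.0148, "tz": 0, "gripper": -1}, {"wx": 0, "wy": 0, "wz": 0, "tx": 0.034, "ty": 0.0148, "tz": 0, "gripper": -1}, {"wx": 0, "wy": 0, "wz": 0, "tx": 0.034, "ty": 0.0148, "tz": 0, "gripper": -1}, {"wx": 0, "wy": 0, "wz": 0, "tx": 0.034, "ty": 0.0148, "tz": 0, "gripper": -1}, {"wx": 0, "wy": 0, "wz": 0, "tx": 0.034, "ty": 0.0148, "tz": 0, "gripper": -1}, {"wx": 0, "wy": 0, "wz": 0, "tx": 0.02, "ty": 0.0085, "tz": 0, "gripper": -1}, {"wx": 0, "wy": 0, "wz": 0, "tx": 0, "ty": 0, "tz": 0, "gripper": -1}])

```text
time_s: 36.48
position: [613.7, -18.7, 387.6]
tool_rot: [-0.005, 0.718, 0.696, -0.002]
ft_force: [-1.0, 0.5, -3.6]
grip_width: 15.8
```

Request:
drive_tool(increments=[{"wx": 0, "wy": 0, "wz": 0, "tx": 0, "ty": 0, "tz": 0, "gripper": -1}, {"wx": 0, "wy": 0, "wz": 0, "tx": 0, "ty": 0, "tz": 0, "gripper": -1}])

```text
time_s: 36.65
position: [613.6, -16.7, 386.2]
tool_rot: [-0.006, 0.719, 0.695, -0.002]
ft_force: [-0.3, 0.0, -3.0]
grip_width: 15.7
```

```bash
python3 - <<'E'
from h import *
to(607,-14.2,160,92)
E
```

```text
t 36.65 pos [613.6 -16.7 386.2] rotvec [[0.034, 0.999, -0.011], [0.999, -0.033, 0.006], [0.005, -0.011, -1.0]] F [-0.3  0.  -3. ] w 15.7
turn wx wy wz [-0.65 -0.32 -3.92] rows 1.0  shift [ 0.0028 -0.0065  0.0622] rows 2.0
```

Request:
drive_tool(increments=[{"wx": -0.6, "wy": -0.3, "wz": -3.9, "tx": 0, "ty": 0, "tz": 0, "gripper": -1}, {"wx": 0, "wy": 0, "wz": 0, "tx": 0.002, "ty": -0.006, "tz": 0, "gripper": -1}, {"wx": 0, "wy": 0, "wz": 0, "tx": 0, "ty": 0, "tz": 0.02, "gripper": -1}, {"wx": 0, "wy": 0, "wz": 0, "tx": 0, "ty": 0, "tz": 0.02, "gripper": -1}, {"wx": 0, "wy": 0, "wz": 0, "tx": 0, "ty": 0, "tz": 0.01, "gripper": -1}, {"wx": 0, "wy": 0, "wz": 0, "tx": 0, "ty": 0, "tz": 0, "gripper": -1}, {"wx": 0, "wy": 0, "wz": 0, "tx": 0, "ty": 0, "tz": 0, "gripper": -1}, {"wx": 0, "wy": 0, "wz": 0, "tx": 0, "ty": 0, "tz": 0, "gripper": -1}])

```text
time_s: 37.32
position: [604.0, -24.7, 334.4]
tool_rot: [0.0, 0.705, 0.709, -0.003]
ft_force: [0.1, -0.4, -1.9]
grip_width: 15.6
```

```bash
python3 - <<'E'
from h import *
to(607,-14.2,129.5,92)
E
```

```text
t 37.32 pos [604.  -24.7 334.4] rotvec [[-0.007, 1.0, -0.004], [1.0, 0.007, -0.004], [-0.004, -0.004, -1.0]] F [ 0.1 -0.4 -1.9] w 15.6
turn wx wy wz [-0.22  0.23 -1.62] rows 1.0  shift [0.0104 0.0034 0.0409] rows 2.0
```

Request:
drive_tool(increments=[{"wx": -0.2, "wy": 0.2, "wz": -1.6, "tx": 0, "ty": 0, "tz": 0, "gripper": -1}, {"wx": 0, "wy": 0, "wz": 0, "tx": 0.009, "ty": 0.003, "tz": 0, "gripper": -1}, {"wx": 0, "wy": 0, "wz": 0, "tx": 0, "ty": 0, "tz": 0.007, "gripper": -1}, {"wx": 0, "wy": 0, "wz": 0, "tx": 0, "ty": 0, "tz": 0.007, "gripper": -1}, {"wx": 0, "wy": 0, "wz": 0, "tx": 0, "ty": 0, "tz": 0, "gripper": -1}, {"wx": 0, "wy": 0, "wz": 0, "tx": 0, "ty": 0, "tz": 0, "gripper": -1}, {"wx": 0, "wy": 0, "wz": 0, "tx": 0, "ty": 0, "tz": 0, "gripper": -1}])

```text
time_s: 37.9
position: [607.8, -14.5, 322.6]
tool_rot: [0.002, 0.696, 0.718, 0.001]
ft_force: [-0.0, 0.2, -2.2]
grip_width: 15.5
```

```bash
python3 - <<'E'
from h import *
to(607,-14.2,129.5,92)
E
```

```text
t 37.9 pos [607.8 -14.5 322.6] rotvec [[-0.03, 1.0, 0.004], [1.0, 0.03, -0.001], [-0.001, 0.004, -1.0]] F [-0.   0.2 -2.2] w 15.5
turn wx wy wz [ 0.22  0.06 -0.27] rows 1.0  shift [ 0.0004 -0.0008  0.0291] rows 1.0
```

```bash
python3 - <<'E'
from h import *
c,_=save('wrist','w6',(130,0,400,280),2.2)
U=np.array([607,-14.2,0]);a=np.radians(2);ux=np.array([np.cos(a),np.sin(a),0]);uy=np.array([-np.sin(a),np.cos(a),0])
for n,x,y,z in [('cheek in -x',-16,146,103),('cheek in +x',16,146,103),('barend pred',0,142,136),('barend corner',12,142,136),('cheek -x in',-16,110,103)]:
    p=proj(c,U+x*ux+y*uy+[0,0,z]); print(n,((p-[130,0])*2.2).round())
E
```

```text
cheek in -x [210. -19.]
cheek in +x [329. -19.]
barend pred [268. -52.]
barend corner [323. -52.]
cheek -x in [214. 129.]
```

View pics/w6.png

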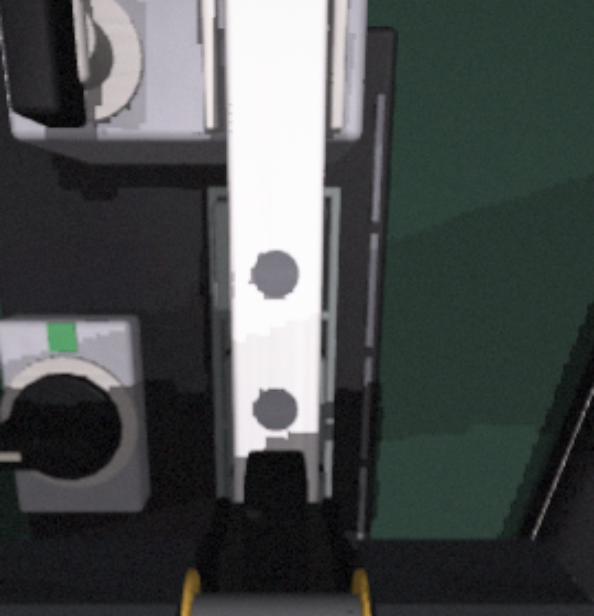

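```bash
python3 - <<'E'
from h import *
c=cam('wrist'); s=st(); M=rot(s['tool_rot']).as_matrix(); g=s['position']+M[:,2]*164; 
b=g+M[:,2]*35.5
for d in (20,25,30): print(d,((proj(c,b+M[:,0]*d-M[:,2]*38)-[130,0])*2.2).round(), ((proj(c,b+M[:,0]*d-M[:,2]*14)-[130,0])*2.2).round())
E
```

```text
t 37.95 pos [607.9 -14.6 322.6] rotvec [[-0.03, 1.0, 0.004], [1.0, 0.03, -0.001], [-0.001, 0.004, -1.0]] F [ 0.6 -0.4 -2. ] w 15.6
20 [278. 503.] [278. 467.]
25 [278. 484.] [278. 450.]
30 [278. 465.] [278. 433.]
```

The bar is centred on the grip and sits about 1.5 mm to +x of the channel's middle at the left end, well within the play. Lower it.

Request:
drive_tool(increments=[{"wx": 0.2, "wy": 0, "wz": -0.2, "tx": 0, "ty": -0.0015, "tz": 0, "gripper": -1}, {"wx": 0, "wy": 0, "wz": 0, "tx": 0, "ty": 0, "tz": 0.008, "gripper": -1}, {"wx": 0, "wy": 0, "wz": 0, "tx": 0, "ty": 0, "tz": 0.008, "gripper": -1}, {"wx": 0, "wy": 0, "wz": 0, "tx": 0, "ty": 0, "tz": 0, "gripper": -1}, {"wx": 0, "wy": 0, "wz": 0, "tx": 0, "ty": 0, "tz": 0, "gripper": -1}, {"wx": 0, "wy": 0, "wz": 0, "tx": 0, "ty": 0, "tz": 0, "gripper": -1}])

```text
time_s: 38.45
position: [606.1, -15.1, 304.7]
tool_rot: [0.0, 0.695, 0.719, -0.001]
ft_force: [0.1, 0.1, -2.1]
grip_width: 15.4
```

```bash
python3 - <<'E'
from h import *
to(606,-14.2,129.5,92)
E
```

```text
t 38.45 pos [606.1 -15.1 304.7] rotvec [[-0.033, 0.999, -0.0], [0.999, 0.033, -0.001], [-0.001, -0.0, -1.0]] F [ 0.1  0.1 -2.1] w 15.4
turn wx wy wz [-0.03  0.07 -0.1 ] rows 1.0  shift [ 0.0009 -0.      0.0112] rows 1.0
```

Request:
drive_tool(increments=[{"wx": 0, "wy": 0, "wz": 0, "tx": 0.001, "ty": 0, "tz": 0.005, "gripper": -1}, {"wx": 0, "wy": 0, "wz": 0, "tx": 0, "ty": 0, "tz": 0.004, "gripper": -1}, {"wx": 0, "wy": 0, "wz": 0, "tx": 0, "ty": 0, "tz": 0.002, "gripper": -1}, {"wx": 0, "wy": 0, "wz": 0, "tx": 0, "ty": 0, "tz": 0.001, "gripper": -1}, {"wx": 0, "wy": 0, "wz": 0, "tx": 0, "ty": 0, "tz": 0, "gripper": -1}, {"wx": 0, "wy": 0, "wz": 0, "tx": 0, "ty": 0, "tz": 0, "gripper": -1}])

```text
time_s: 38.95
position: [606.6, -13.8, 294.0]
tool_rot: [0.001, 0.695, 0.719, -0.0]
ft_force: [-1.0, -0.0, -1.8]
grip_width: 15.8
```

```bash
python3 - <<'E'
from h import *
to(606,-14.2,129.5,92)
E
```

```text
t 38.95 pos [606.6 -13.8 294. ] rotvec [[-0.033, 0.999, 0.001], [0.999, 0.033, -0.002], [-0.002, 0.001, -1.0]] F [-1.  -0.  -1.8] w 15.8
turn wx wy wz [ 0.08  0.14 -0.13] rows 1.0  shift [-0.0004 -0.0006  0.0005] rows 1.0
```

Request:
drive_tool(increments=[{"wx": 0, "wy": 0, "wz": 0, "tx": 0, "ty": 0, "tz": 0.001, "gripper": -1}, {"wx": 0, "wy": 0, "wz": 0, "tx": 0, "ty": 0, "tz": 0.001, "gripper": -1}, {"wx": 0, "wy": 0, "wz": 0, "tx": 0, "ty": 0, "tz": 0, "gripper": -0.2}, {"wx": 0, "wy": 0, "wz": 0, "tx": 0, "ty": 0, "tz": 0, "gripper": -0.2}, {"wx": 0, "wy": 0, "wz": 0, "tx": 0, "ty": 0, "tz": 0, "gripper": -0.2}, {"wx": 0, "wy": 0, "wz": 0, "tx": 0, "ty": 0, "tz": 0, "gripper": -0.2}, {"wx": 0, "wy": 0, "wz": 0, "tx": 0, "ty": 0, "tz": 0, "gripper": -0.2}, {"wx": 0, "wy": 0, "wz": 0, "tx": 0, "ty": 0, "tz": -0.02, "gripper": -0.2}, {"wx": 0, "wy": 0, "wz": 0, "tx": 0, "ty": 0, "tz": -0.03, "gripper": -0.2}, {"wx": 0, "wy": 0, "wz": 0, "tx": 0, "ty": 0, "tz": -0.015, "gripper": -0.2}, {"wx": 0, "wy": 0, "wz": 0, "tx": 0, "ty": 0, "tz": 0, "gripper": -0.2}, {"wx": 0, "wy": 0, "wz": 0, "tx": 0, "ty": 0, "tz": 0, "gripper": -0.2}])

```text
time_s: 39.95
position: [606.5, -13.5, 359.1]
tool_rot: [0.001, 0.695, 0.719, -0.001]
ft_force: [0.6, -0.8, 0.7]
grip_width: 34.8
```

```bash
python3 - <<'E'
from h import *
c,a=save('wrist','w7')
_,b=save('scene','s7')
m=np.hstack([cv2.resize(a[:280,130:400],(386,400)),cv2.resize(b[145:270,190:310],(400,400),interpolation=cv2.INTER_CUBIC)])[...,::-1]
cv2.imwrite('pics/both7.png',m)
s=st(); U=np.array([607,-14.2,0]);a=np.radians(2);R2=np.array([[np.cos(a),-np.sin(a)],[np.sin(a),np.cos(a)]])
print('wingL',(U[:2]+R2@[-55,130]).round(1),'wingR',(U[:2]+R2@[-55,-130]).round(1),'knob',(U[:2]+R2@[-90,0]).round(1))
E
```

```text
t 40.05 pos [606.4 -13.5 358.3] rotvec [[-0.033, 0.999, -0.0], [0.999, 0.033, -0.002], [-0.002, -0.001, -1.0]] F [-0.7  1.   0.3] w 34.6
wingL [547.5 113.8] wingR [ 556.6 -146. ] knob [517.1 -17.3]
```

View pics/both7.png

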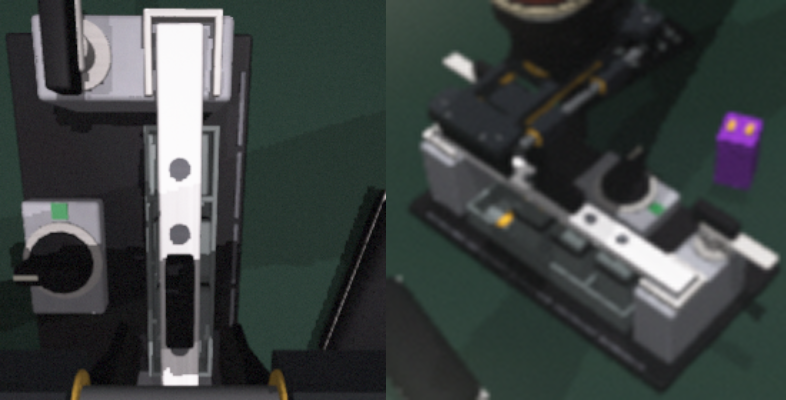

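Bar seated in the left channel: its end at (180,24) is inside the cheek frame. The stud wing is at (62,45). Now to the left stud.

```bash
python3 - <<'E'
from h import *
to(548,113.9,190,92)
E
```

```text
t 40.05 pos [606.4 -13.5 358.3] rotvec [[-0.033, 0.999, -0.0], [0.999, 0.033, -0.002], [-0.002, -0.001, -1.0]] F [-0.7  1.   0.3] w 34.6
turn wx wy wz [-0.03  0.11 -0.11] rows 1.0  shift [ 0.1294 -0.0539  0.0043] rows 4.0
```

Request:
drive_tool(increments=[{"wx": 0, "wy": 0, "wz": 0, "tx": 0.014, "ty": -0.006, "tz": 0, "gripper": 0}, {"wx": 0, "wy": 0, "wz": 0, "tx": 0.024, "ty": -0.01, "tz": 0, "gripper": 0}, {"wx": 0, "wy": 0, "wz": 0, "tx": 0.027, "ty": -0.011, "tz": 0, "gripper": 0}, {"wx": 0, "wy": 0, "wz": 0, "tx": 0.027, "ty": -0.011, "tz": 0, "gripper": 0}, {"wx": 0, "wy": 0, "wz": 0, "tx": 0.022, "ty": -0.01, "tz": 0, "gripper": 0}, {"wx": 0, "wy": 0, "wz": 0, "tx": 0.012, "ty": -0.005, "tz": 0, "gripper": 0}, {"wx": 0, "wy": 0, "wz": 0, "tx": 0, "ty": 0, "tz": 0, "gripper": 0}, {"wx": 0, "wy": 0, "wz": 0, "tx": 0, "ty": 0, "tz": 0, "gripper": 0}, {"wx": 0, "wy": 0, "wz": 0, "tx": 0, "ty": 0, "tz": 0, "gripper": 0}])

```text
time_s: 40.8
position: [542.9, 116.7, 348.9]
tool_rot: [-0.004, 0.696, 0.718, -0.005]
ft_force: [-0.4, 0.6, -0.7]
grip_width: 43.3
```

```bash
python3 - <<'E'
from h import *
to(548,113.9,146,92)
E
```

```text
t 40.8 pos [542.9 116.7 348.9] rotvec [[-0.032, 0.999, -0.013], [0.999, 0.032, -0.002], [-0.002, -0.013, -1.0]] F [-0.4  0.6 -0.7] w 43.3
turn wx wy wz [-0.72  0.11 -0.16] rows 1.0  shift [-0.003   0.005   0.0389] rows 1.0
```

Request:
drive_tool(increments=[{"wx": -0.7, "wy": 0.1, "wz": -0.1, "tx": -0.003, "ty": 0.004, "tz": 0, "gripper": 0}, {"wx": 0, "wy": 0, "wz": 0, "tx": 0, "ty": 0, "tz": 0, "gripper": 0}, {"wx": 0, "wy": 0, "wz": 0, "tx": 0, "ty": 0, "tz": 0.01, "gripper": 0}, {"wx": 0, "wy": 0, "wz": 0, "tx": 0, "ty": 0, "tz": 0.01, "gripper": 0}, {"wx": 0, "wy": 0, "wz": 0, "tx": 0, "ty": 0, "tz": 0.006, "gripper": 0}, {"wx": 0, "wy": 0, "wz": 0, "tx": 0, "ty": 0, "tz": 0, "gripper": 0}, {"wx": 0, "wy": 0, "wz": 0, "tx": 0, "ty": 0, "tz": 0, "gripper": 0}, {"wx": 0, "wy": 0, "wz": 0, "tx": 0, "ty": 0, "tz": 0, "gripper": 0}])

```text
time_s: 41.47
position: [549.8, 106.9, 317.7]
tool_rot: [-0.0, 0.698, 0.716, -0.001]
ft_force: [0.1, 0.8, -0.4]
grip_width: 43.5
```

```bash
python3 - <<'E'
from h import *
to(548,113.9,145,92)
E
```

```text
t 41.47 pos [549.8 106.9 317.7] rotvec [[-0.025, 1.0, -0.002], [1.0, 0.025, -0.0], [-0.0, -0.002, -1.0]] F [ 0.1  0.8 -0.4] w 43.5
turn wx wy wz [-0.11  0.02 -0.59] rows 1.0  shift [ 0.007  -0.0016  0.0087] rows 1.0
```

Request:
drive_tool(increments=[{"wx": 0, "wy": 0, "wz": -0.5, "tx": 0.006, "ty": -0.0015, "tz": 0, "gripper": 0}, {"wx": 0, "wy": 0, "wz": 0, "tx": 0, "ty": 0, "tz": 0.005, "gripper": 0}, {"wx": 0, "wy": 0, "wz": 0, "tx": 0, "ty": 0, "tz": 0.004, "gripper": 0}, {"wx": 0, "wy": 0, "wz": 0, "tx": 0, "ty": 0, "tz": 0, "gripper": 0}, {"wx": 0, "wy": 0, "wz": 0, "tx": 0, "ty": 0, "tz": 0, "gripper": 0}, {"wx": 0, "wy": 0, "wz": 0, "tx": 0, "ty": 0, "tz": 0, "gripper": 0}])

```text
time_s: 41.97
position: [547.9, 114.4, 308.5]
tool_rot: [-0.0, 0.694, 0.72, -0.0]
ft_force: [0.1, -0.6, 0.4]
grip_width: 43.6
```

```bash
python3 - <<'E'
from h import *
to(548,113.9,145,92)
E
```

```text
t 41.97 pos [547.9 114.4 308.5] rotvec [[-0.036, 0.999, -0.001], [0.999, 0.036, -0.0], [-0.0, -0.001, -1.0]] F [ 0.1 -0.6  0.4] w 43.6
turn wx wy wz [-0.04  0.01  0.04] rows 1.0  shift [-0.0005  0.     -0.0005] rows 1.0
```

Request:
drive_tool(force=50, increments=[{"wx": 0, "wy": 0, "wz": 0, "tx": 0, "ty": 0, "tz": 0, "gripper": -1}, {"wx": 0, "wy": 0, "wz": 0, "tx": 0, "ty": 0, "tz": 0, "gripper": -1}, {"wx": 0, "wy": 0, "wz": 0, "tx": 0, "ty": 0, "tz": 0, "gripper": -1}, {"wx": 0, "wy": 0, "wz": 0, "tx": 0, "ty": 0, "tz": 0, "gripper": -1}, {"wx": 0, "wy": 0, "wz": 0, "tx": 0, "ty": 0, "tz": 0, "gripper": -1}, {"wx": 0, "wy": 0, "wz": 0, "tx": 0, "ty": 0, "tz": 0, "gripper": -1}, {"wx": 0, "wy": 0, "wz": 0, "tx": 0, "ty": 0, "tz": 0, "gripper": -1}, {"wx": 0, "wy": 0, "wz": 0, "tx": 0, "ty": 0, "tz": 0.004, "gripper": -1}, {"wx": 0, "wy": 0, "wz": 0, "tx": 0, "ty": 0, "tz": 0.004, "gripper": -1}, {"wx": 0, "wy": 0, "wz": 0, "tx": 0, "ty": 0, "tz": 0.002, "gripper": -1}, {"wx": 0, "wy": 0, "wz": 0, "tx": 0, "ty": 0, "tz": 0.001, "gripper": -1}])

```text
time_s: 42.88
position: [549.1, 114.6, 299.7]
tool_rot: [0.001, 0.695, 0.719, 0.001]
ft_force: [-6.0, -3.0, 21.8]
grip_width: 11.7
```

```bash
python3 - <<'E'
from h import *
to(548,113.9,136,92)
E
```

```text
t 42.88 pos [549.1 114.6 299.7] rotvec [[-0.034, 0.999, 0.003], [0.999, 0.034, -0.001], [-0.001, 0.003, -1.0]] F [-6.  -3.  21.8] w 11.7
turn wx wy wz [ 0.18  0.04 -0.05] rows 1.0  shift [-0.0007 -0.0011 -0.0003] rows 1.0
```

Request:
drive_tool(increments=[{"wx": 0, "wy": 0, "wz": 5, "tx": 0, "ty": 0, "tz": 0.001, "gripper": -1}, {"wx": 0, "wy": 0, "wz": 6.5, "tx": 0, "ty": 0, "tz": 0.001, "gripper": -1}, {"wx": 0, "wy": 0, "wz": 6.5, "tx": 0, "ty": 0, "tz": 0.001, "gripper": -1}, {"wx": 0, "wy": 0, "wz": 6.5, "tx": 0, "ty": 0, "tz": 0.001, "gripper": -1}, {"wx": 0, "wy": 0, "wz": 6.5, "tx": 0, "ty": 0, "tz": 0.001, "gripper": -1}])

```text
time_s: 43.3
position: [549.3, 115.2, 299.8]
tool_rot: [0.003, 0.867, 0.499, 0.001]
ft_force: [-5.0, -2.1, 13.1]
grip_width: 11.5
```

```bash
python3 - <<'E'
from h import *
to(548,113.9,136,0.5)
E
```

```text
t 43.3 pos [549.3 115.2 299.8] rotvec [[0.502, 0.865, 0.004], [0.865, -0.502, -0.004], [-0.002, 0.006, -1.0]] F [-5.  -2.1 13.1] w 11.5
turn wx wy wz [ 0.36 -0.09 59.36] rows 9.0  shift [-0.0013  0.0013 -0.0002] rows 1.0
```

Request:
drive_tool(increments=[{"wx": 0, "wy": 0, "wz": 6.5, "tx": 0, "ty": 0, "tz": 0.001, "gripper": -1}, {"wx": 0, "wy": 0, "wz": 6.5, "tx": 0, "ty": 0, "tz": 0.001, "gripper": -1}, {"wx": 0, "wy": 0, "wz": 6.5, "tx": 0, "ty": 0, "tz": 0.001, "gripper": -1}, {"wx": 0, "wy": 0, "wz": 6.5, "tx": 0, "ty": 0, "tz": 0.001, "gripper": -1}, {"wx": 0, "wy": 0, "wz": 6.5, "tx": 0, "ty": 0, "tz": 0.001, "gripper": -1}, {"wx": 0, "wy": 0, "wz": 6.5, "tx": 0, "ty": 0, "tz": 0.001, "gripper": -1}, {"wx": 0, "wy": 0, "wz": 6.5, "tx": 0, "ty": 0, "tz": 0.001, "gripper": -1}, {"wx": 0, "wy": 0, "wz": 6.5, "tx": 0, "ty": 0, "tz": 0.001, "gripper": -1}, {"wx": 0, "wy": 0, "wz": 0, "tx": 0, "ty": 0, "tz": 0.001, "gripper": -1}])

```text
time_s: 44.05
position: [549.3, 115.7, 299.8]
tool_rot: [0.006, 0.999, 0.041, 0.003]
ft_force: [-4.8, -1.7, 14.6]
grip_width: 11.3
```

```bash
python3 - <<'E'
from h import *
to(548,113.9,136,0.5)
print(bot.get_state()['moment'])
E
```

```text
t 44.05 pos [549.3 115.7 299.8] rotvec [[0.997, 0.081, 0.007], [0.081, -0.997, -0.012], [0.006, 0.012, -1.0]] F [-4.8 -1.7 14.6] w 11.3
turn wx wy wz [ 0.69 -0.4   4.16] rows 1.0  shift [-0.0013  0.0018 -0.0002] rows 1.0
[-0.06409662  1.3952849  -0.02902277]
```

Request:
drive_tool(increments=[{"wx": 0, "wy": 0, "wz": 3, "tx": 0, "ty": 0, "tz": 0.001, "gripper": -1}, {"wx": 0, "wy": 0, "wz": 1, "tx": 0, "ty": 0, "tz": 0, "gripper": -1}, {"wx": 0, "wy": 0, "wz": 0, "tx": 0, "ty": 0, "tz": -0.002, "gripper": -1}, {"wx": 0, "wy": 0, "wz": 0, "tx": 0, "ty": 0, "tz": -0.002, "gripper": -1}, {"wx": 0, "wy": 0, "wz": 0, "tx": 0, "ty": 0, "tz": -0.002, "gripper": -1}, {"wx": 0, "wy": 0, "wz": 0, "tx": 0, "ty": 0, "tz": 0, "gripper": -1}])

```text
time_s: 44.55
position: [548.8, 116.0, 306.1]
tool_rot: [0.007, 1.0, 0.003, 0.004]
ft_force: [2.1, 0.7, 0.1]
grip_width: 11.2
```

```bash
python3 - <<'E'
from h import *
to(548,113.9,141.5,0.5)
E
```

```text
t 44.55 pos [548.8 116.  306.1] rotvec [[1.0, 0.006, 0.007], [0.006, -1.0, -0.014], [0.007, 0.014, -1.0]] F [2.1 0.7 0.1] w 11.2
turn wx wy wz [ 0.79 -0.41 -0.15] rows 1.0  shift [-0.0009  0.002   0.0006] rows 1.0
```

Request:
drive_tool(increments=[{"wx": 0, "wy": 0, "wz": 0, "tx": 0, "ty": 0, "tz": 0, "gripper": 0}, {"wx": 0, "wy": 0, "wz": 0, "tx": 0, "ty": 0, "tz": 0, "gripper": 0}, {"wx": 0, "wy": 0, "wz": 0, "tx": 0, "ty": 0, "tz": 0, "gripper": 0}, {"wx": 0, "wy": 0, "wz": 0, "tx": 0, "ty": 0, "tz": 0, "gripper": 0}, {"wx": 0, "wy": 0, "wz": 0, "tx": 0, "ty": 0, "tz": -0.025, "gripper": 0}, {"wx": 0, "wy": 0, "wz": 0, "tx": 0, "ty": 0, "tz": -0.035, "gripper": 0}, {"wx": 0, "wy": 0, "wz": 0, "tx": 0, "ty": 0, "tz": -0.035, "gripper": 0}, {"wx": 0, "wy": 0, "wz": 0, "tx": 0, "ty": 0, "tz": -0.02, "gripper": 0}, {"wx": 0, "wy": 0, "wz": 0, "tx": 0, "ty": 0, "tz": 0, "gripper": 0}])

```text
time_s: 45.3
position: [546.5, 117.5, 421.9]
tool_rot: [0.007, 1.0, 0.004, -0.001]
ft_force: [-0.2, 1.0, -0.0]
grip_width: 42.9
```

```bash
python3 - <<'E'
from h import *
to(556.8,-146,230,92)
print(bot.get_state()['joint_pos'])
E
```

```text
t 45.3 pos [546.5 117.5 421.9] rotvec [[1.0, 0.008, -0.002], [0.008, -1.0, -0.015], [-0.003, 0.015, -1.0]] F [-0.2  1.  -0. ] w 42.9
turn wx wy wz [  0.54   0.79 -91.53] rows 13.0  shift [-0.2637  0.0011  0.0279] rows 7.0
[ 0.29496348  0.20231231 -0.67487486  1.63414887  0.14202955  1.35841855
 -1.9637083 ]
```

Request:
drive_tool(increments=[{"wx": 0.5, "wy": 0.7, "wz": -6, "tx": 0, "ty": 0, "tz": 0, "gripper": 0}, {"wx": 0, "wy": 0, "wz": -7, "tx": 0, "ty": 0, "tz": 0, "gripper": 0}, {"wx": 0, "wy": 0, "wz": -7, "tx": 0, "ty": 0, "tz": 0, "gripper": 0}, {"wx": 0, "wy": 0, "wz": -7, "tx": 0, "ty": 0, "tz": 0, "gripper": 0}, {"wx": 0, "wy": 0, "wz": -7, "tx": 0, "ty": 0, "tz": 0, "gripper": 0}, {"wx": 0, "wy": 0, "wz": -7, "tx": 0, "ty": 0, "tz": 0, "gripper": 0}, {"wx": 0, "wy": 0, "wz": -7, "tx": 0, "ty": 0, "tz": 0, "gripper": 0}, {"wx": 0, "wy": 0, "wz": -7, "tx": 0, "ty": 0, "tz": 0, "gripper": 0}, {"wx": 0, "wy": 0, "wz": -7, "tx": 0, "ty": 0, "tz": 0, "gripper": 0}, {"wx": 0, "wy": 0, "wz": -7, "tx": 0, "ty": 0, "tz": 0, "gripper": 0}, {"wx": 0, "wy": 0, "wz": -7, "tx": 0, "ty": 0, "tz": 0, "gripper": 0}, {"wx": 0, "wy": 0, "wz": -7, "tx": 0, "ty": 0, "tz": 0, "gripper": 0}])

```text
time_s: 46.3
position: [544.9, 118.0, 416.4]
tool_rot: [0.005, 0.735, 0.678, -0.0]
ft_force: [0.2, 0.4, -0.4]
grip_width: 43.8
```

Request:
drive_tool(increments=[{"wx": 0, "wy": 0, "wz": -6, "tx": 0, "ty": 0, "tz": 0, "gripper": 0}, {"wx": 0, "wy": 0, "wz": 0, "tx": 0, "ty": 0, "tz": 0, "gripper": 0}, {"wx": 0, "wy": 0, "wz": 0, "tx": -0.02, "ty": 0, "tz": 0.002, "gripper": 0}, {"wx": 0, "wy": 0, "wz": 0, "tx": -0.035, "ty": 0, "tz": 0.003, "gripper": 0}, {"wx": 0, "wy": 0, "wz": 0, "tx": -0.035, "ty": 0, "tz": 0.003, "gripper": 0}, {"wx": 0, "wy": 0, "wz": 0, "tx": -0.035, "ty": 0, "tz": 0.003, "gripper": 0}, {"wx": 0, "wy": 0, "wz": 0, "tx": -0.035, "ty": 0, "tz": 0.003, "gripper": 0}, {"wx": 0, "wy": 0, "wz": 0, "tx": -0.035, "ty": 0, "tz": 0.003, "gripper": 0}, {"wx": 0, "wy": 0, "wz": 0, "tx": -0.035, "ty": 0, "tz": 0.003, "gripper": 0}, {"wx": 0, "wy": 0, "wz": 0, "tx": -0.025, "ty": 0, "tz": 0.002, "gripper": 0}, {"wx": 0, "wy": 0, "wz": 0, "tx": 0, "ty": 0, "tz": 0, "gripper": 0}, {"wx": 0, "wy": 0, "wz": 0, "tx": 0, "ty": 0, "tz": 0, "gripper": 0}])

```text
time_s: 47.3
position: [549.0, -146.8, 388.0]
tool_rot: [0.001, 0.706, 0.708, -0.002]
ft_force: [0.8, 0.8, -0.2]
grip_width: 43.2
```

```bash
python3 - <<'E'
from h import *
to(556.8,-146,190,92)
E
```

```text
t 47.3 pos [ 549.  -146.8  388. ] rotvec [[-0.003, 1.0, -0.0], [1.0, 0.003, -0.005], [-0.005, -0.0, -1.0]] F [ 0.8  0.8 -0.2] w 43.2
turn wx wy wz [-0.03  0.26 -1.85] rows 1.0  shift [0.0005 0.0078 0.034 ] rows 1.0
```

Request:
drive_tool(increments=[{"wx": 0, "wy": 0.2, "wz": -1.8, "tx": 0, "ty": 0, "tz": 0, "gripper": 0}, {"wx": 0, "wy": 0, "wz": 0, "tx": 0, "ty": 0.006, "tz": 0.01, "gripper": 0}, {"wx": 0, "wy": 0, "wz": 0, "tx": 0, "ty": 0, "tz": 0.02, "gripper": 0}, {"wx": 0, "wy": 0, "wz": 0, "tx": 0, "ty": 0, "tz": 0.015, "gripper": 0}, {"wx": 0, "wy": 0, "wz": 0, "tx": 0, "ty": 0, "tz": 0, "gripper": 0}, {"wx": 0, "wy": 0, "wz": 0, "tx": 0, "ty": 0, "tz": 0, "gripper": 0}, {"wx": 0, "wy": 0, "wz": 0, "tx": 0, "ty": 0, "tz": 0, "gripper": 0}])

```text
time_s: 47.88
position: [556.8, -140.5, 338.8]
tool_rot: [-0.001, 0.698, 0.716, 0.0]
ft_force: [0.4, -1.2, 0.0]
grip_width: 43.6
```

```bash
python3 - <<'E'
from h import *
to(556.8,-146,145,92)
c,im=save('wrist','w8',(160,120,352,300),2.2)
for d in (-22,22): print(((proj(c,np.array([556.8,-146,142])+d*np.array([-.035,.999,0]))-[160,120])*2.2).round())
E
```

```text
t 47.88 pos [ 556.8 -140.5  338.8] rotvec [[-0.026, 1.0, -0.001], [1.0, 0.026, 0.001], [0.001, -0.001, -1.0]] F [ 0.4 -1.2  0. ] w 43.6
turn wx wy wz [-0.04 -0.04 -0.53] rows 1.0  shift [-0.0055 -0.0002  0.0298] rows 1.0
[212. 329.]
[211. 201.]
```

View pics/w8.png

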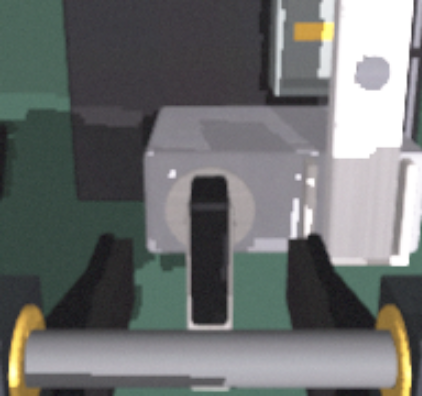

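The picture shows the right wing at (209,266), against a predicted (211,265), and the bar's right end lying in its channel. Descend.

Request:
drive_tool(increments=[{"wx": 0, "wy": 0, "wz": -0.5, "tx": -0.005, "ty": 0, "tz": 0, "gripper": 0}, {"wx": 0, "wy": 0, "wz": 0, "tx": 0, "ty": 0, "tz": 0.01, "gripper": 0}, {"wx": 0, "wy": 0, "wz": 0, "tx": 0, "ty": 0, "tz": 0.01, "gripper": 0}, {"wx": 0, "wy": 0, "wz": 0, "tx": 0, "ty": 0, "tz": 0.008, "gripper": 0}, {"wx": 0, "wy": 0, "wz": 0, "tx": 0, "ty": 0, "tz": 0, "gripper": 0}, {"wx": 0, "wy": 0, "wz": 0, "tx": 0, "ty": 0, "tz": 0, "gripper": 0}, {"wx": 0, "wy": 0, "wz": 0, "tx": 0, "ty": 0, "tz": 0, "gripper": 0}])

```text
time_s: 48.52
position: [557.7, -145.7, 309.9]
tool_rot: [0.001, 0.695, 0.719, 0.001]
ft_force: [0.2, -0.2, 0.4]
grip_width: 43.7
```

```bash
python3 - <<'E'
from h import *
to(556.5,-146,145,92)
E
```

```text
t 48.52 pos [ 557.7 -145.7  309.9] rotvec [[-0.034, 0.999, 0.003], [0.999, 0.034, -0.001], [-0.001, 0.003, -1.0]] F [ 0.2 -0.2  0.4] w 43.7
turn wx wy wz [ 0.15  0.04 -0.04] rows 1.0  shift [-0.0002 -0.0012  0.0009] rows 1.0
```

Request:
drive_tool(force=50, increments=[{"wx": 0.1, "wy": 0, "wz": 0, "tx": 0, "ty": -0.001, "tz": 0.001, "gripper": -1}, {"wx": 0, "wy": 0, "wz": 0, "tx": 0, "ty": 0, "tz": 0, "gripper": -1}, {"wx": 0, "wy": 0, "wz": 0, "tx": 0, "ty": 0, "tz": 0, "gripper": -1}, {"wx": 0, "wy": 0, "wz": 0, "tx": 0, "ty": 0, "tz": 0, "gripper": -1}, {"wx": 0, "wy": 0, "wz": 0, "tx": 0, "ty": 0, "tz": 0, "gripper": -1}, {"wx": 0, "wy": 0, "wz": 0, "tx": 0, "ty": 0, "tz": 0, "gripper": -1}, {"wx": 0, "wy": 0, "wz": 0, "tx": 0, "ty": 0, "tz": 0, "gripper": -1}, {"wx": 0, "wy": 0, "wz": 0, "tx": 0, "ty": 0, "tz": 0.004, "gripper": -1}, {"wx": 0, "wy": 0, "wz": 0, "tx": 0, "ty": 0, "tz": 0.004, "gripper": -1}, {"wx": 0, "wy": 0, "wz": 0, "tx": 0, "ty": 0, "tz": 0.002, "gripper": -1}, {"wx": 0, "wy": 0, "wz": 0, "tx": 0, "ty": 0, "tz": 0.001, "gripper": -1}])

```text
time_s: 49.43
position: [556.9, -145.6, 300.5]
tool_rot: [0.002, 0.695, 0.719, -0.0]
ft_force: [-8.4, 1.8, 22.6]
grip_width: 11.2
```

```bash
python3 - <<'E'
from h import *
to(556.5,-146,136,92)
E
```

```text
t 49.43 pos [ 556.9 -145.6  300.5] rotvec [[-0.034, 0.999, 0.002], [0.999, 0.034, -0.003], [-0.003, 0.002, -1.0]] F [-8.4  1.8 22.6] w 11.2
turn wx wy wz [ 0.13  0.16 -0.06] rows 1.0  shift [-0.0004 -0.0005  0.0005] rows 1.0
```

Bottomed. Now the anticlockwise quarter turn, which is wz negative.

Request:
drive_tool(increments=[{"wx": 0, "wy": 0, "wz": -5, "tx": 0, "ty": 0, "tz": 0.001, "gripper": -1}, {"wx": 0, "wy": 0, "wz": -6.5, "tx": 0, "ty": 0, "tz": 0.001, "gripper": -1}, {"wx": 0, "wy": 0, "wz": -6.5, "tx": 0, "ty": 0, "tz": 0.001, "gripper": -1}, {"wx": 0, "wy": 0, "wz": -6.5, "tx": 0, "ty": 0, "tz": 0.001, "gripper": -1}, {"wx": 0, "wy": 0, "wz": -6.5, "tx": 0, "ty": 0, "tz": 0.001, "gripper": -1}, {"wx": 0, "wy": 0, "wz": -6.5, "tx": 0, "ty": 0, "tz": 0.001, "gripper": -1}, {"wx": 0, "wy": 0, "wz": -6.5, "tx": 0, "ty": 0, "tz": 0.001, "gripper": -1}])

```text
time_s: 50.02
position: [556.7, -144.6, 300.6]
tool_rot: [0.002, 0.361, 0.932, -0.004]
ft_force: [-7.7, 1.0, 14.7]
grip_width: 11.6
```

```bash
python3 - <<'E'
from h import *
to(556.5,-146,136,183.5)
E
```

```text
t 50.02 pos [ 556.7 -144.6  300.6] rotvec [[-0.739, 0.674, 0.001], [0.674, 0.739, -0.009], [-0.007, -0.006, -1.0]] F [-7.7  1.  14.7] w 11.6
turn wx wy wz [ -0.47   0.22 -45.88] rows 7.0  shift [ 0.0003 -0.0014  0.0006] rows 1.0
```

Request:
drive_tool(increments=[{"wx": 0, "wy": 0, "wz": -6.5, "tx": 0, "ty": 0, "tz": 0.001, "gripper": -1}, {"wx": 0, "wy": 0, "wz": -6.5, "tx": 0, "ty": 0, "tz": 0.001, "gripper": -1}, {"wx": 0, "wy": 0, "wz": -6.5, "tx": 0, "ty": 0, "tz": 0.001, "gripper": -1}, {"wx": 0, "wy": 0, "wz": -6.5, "tx": 0, "ty": 0, "tz": 0.001, "gripper": -1}, {"wx": 0, "wy": 0, "wz": -6.5, "tx": 0, "ty": 0, "tz": 0.001, "gripper": -1}, {"wx": 0, "wy": 0, "wz": -6.5, "tx": 0, "ty": 0, "tz": 0.001, "gripper": -1}, {"wx": 0, "wy": 0, "wz": -4, "tx": 0, "ty": 0, "tz": 0.001, "gripper": -1}, {"wx": 0, "wy": 0, "wz": 0, "tx": 0, "ty": 0, "tz": 0.001, "gripper": -1}])

```text
time_s: 50.68
position: [556.8, -143.9, 300.6]
tool_rot: [-0.0, -0.027, 1.0, -0.007]
ft_force: [-7.8, 1.1, 17.2]
grip_width: 11.6
```

```bash
python3 - <<'E'
from h import *
to(556.5,-146,136,183.5)
E
```

```text
t 50.68 pos [ 556.8 -143.9  300.6] rotvec [[-0.998, -0.055, -0.0], [-0.055, 0.998, -0.014], [0.001, -0.014, -1.0]] F [-7.8  1.1 17.2] w 11.6
turn wx wy wz [-0.8  -0.06 -0.35] rows 1.0  shift [ 0.0004 -0.002   0.0006] rows 1.0
```

Request:
drive_tool(increments=[{"wx": 0, "wy": 0, "wz": 0, "tx": 0, "ty": 0, "tz": -0.002, "gripper": -1}, {"wx": 0, "wy": 0, "wz": 0, "tx": 0, "ty": 0, "tz": -0.002, "gripper": -1}, {"wx": 0, "wy": 0, "wz": 0, "tx": 0, "ty": 0, "tz": 0, "gripper": 0}, {"wx": 0, "wy": 0, "wz": 0, "tx": 0, "ty": 0, "tz": 0, "gripper": 0}, {"wx": 0, "wy": 0, "wz": 0, "tx": 0, "ty": 0, "tz": 0, "gripper": 0}, {"wx": 0, "wy": 0, "wz": 0, "tx": 0, "ty": 0, "tz": 0, "gripper": 0}, {"wx": 0, "wy": 0, "wz": 0, "tx": 0, "ty": 0, "tz": -0.025, "gripper": 0}, {"wx": 0, "wy": 0, "wz": 0, "tx": 0, "ty": 0, "tz": -0.035, "gripper": 0}, {"wx": 0, "wy": 0, "wz": 0, "tx": 0, "ty": 0, "tz": -0.035, "gripper": 0}, {"wx": 0, "wy": 0, "wz": 0, "tx": 0, "ty": 0, "tz": -0.035, "gripper": 0}, {"wx": 0, "wy": 0, "wz": 0, "tx": 0, "ty": 0, "tz": -0.02, "gripper": 0}, {"wx": 0, "wy": 0, "wz": 0, "tx": 0, "ty": 0, "tz": 0, "gripper": 0}])

```text
time_s: 51.68
position: [556.1, -142.1, 456.6]
tool_rot: [-0.003, -0.028, 1.0, -0.005]
ft_force: [0.8, 1.0, 0.4]
grip_width: 43.3
```

```bash
python3 - <<'E'
from h import *
c,b=save('scene','s9',(185,140,315,270),4.5)
to(517.1,-17.3,200,180)
to(517.1,-17.3,200,182)
U=np.array([607,-14.2,0]);a=np.radians(2);Rz=np.array([[np.cos(a),-np.sin(a),0],[np.sin(a),np.cos(a),0],[0,0,1]])
for n,p in [('Lwing top locked',(-55,130,138.5)),('L out',(-55,130,142)),('Ltip',(5,130,120)),('Rwing top locked',(-55,-130,138.5)),('R out',(-55,-130,142)),('Rtip',(5,-130,120))]:
    print(n,((proj(c,U+Rz@np.array(p))-[185,140])*4.5).round())
E
```

```text
t 51.73 pos [ 556.  -142.2  455. ] rotvec [[-0.998, -0.057, -0.006], [-0.057, 0.998, -0.009], [0.007, -0.009, -1.0]] F [ 0.5  0.1 -0.6] w 43.3
turn wx wy wz [-0.53 -0.37  3.25] rows 1.0  shift [0.0389 0.1249 0.091 ] rows 4.0
t 51.73 pos [ 556.  -142.2  455. ] rotvec [[-0.998, -0.057, -0.006], [-0.057, 0.998, -0.009], [0.007, -0.009, -1.0]] F [ 0.5  0.1 -0.6] w 43.3
turn wx wy wz [-0.52 -0.38  1.25] rows 1.0  shift [0.0345 0.1261 0.091 ] rows 4.0
Lwing top locked [470. 323.]
L out [470. 320.]
Ltip [408. 403.]
Rwing top locked [165. 127.]
R out [165. 123.]
Rtip [106. 196.]
```

View pics/s9.png

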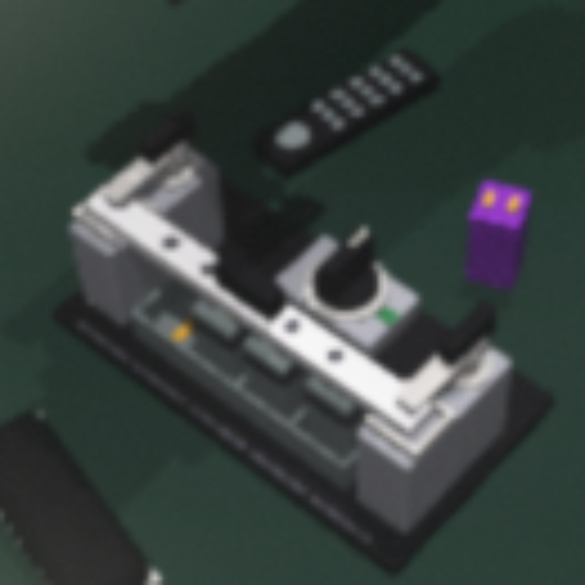

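Both tongues lie over the bar, at (430,385) left and (125,185) right, and both studs turned about 1.6 rad before springing up. Now the knob.

Request:
drive_tool(increments=[{"wx": -0.5, "wy": -0.4, "wz": 1.2, "tx": 0, "ty": 0, "tz": 0, "gripper": 0}, {"wx": 0, "wy": 0, "wz": 0, "tx": 0.005, "ty": 0.018, "tz": 0.012, "gripper": 0}, {"wx": 0, "wy": 0, "wz": 0, "tx": 0.0085, "ty": 0.03, "tz": 0.022, "gripper": 0}, {"wx": 0, "wy": 0, "wz": 0, "tx": 0.0085, "ty": 0.03, "tz": 0.022, "gripper": 0}, {"wx": 0, "wy": 0, "wz": 0, "tx": 0.0085, "ty": 0.03, "tz": 0.022, "gripper": 0}, {"wx": 0, "wy": 0, "wz": 0, "tx": 0.004, "ty": 0.016, "tz": 0.012, "gripper": 0}, {"wx": 0, "wy": 0, "wz": 0, "tx": 0, "ty": 0, "tz": 0, "gripper": 0}, {"wx": 0, "wy": 0, "wz": 0, "tx": 0, "ty": 0, "tz": 0, "gripper": 0}, {"wx": 0, "wy": 0, "wz": 0, "tx": 0, "ty": 0, "tz": 0, "gripper": 0}])

```text
time_s: 52.48
position: [512.8, -18.2, 350.4]
tool_rot: [-0.004, -0.01, 1.0, 0.003]
ft_force: [0.5, 0.6, 0.5]
grip_width: 43.4
```

```bash
python3 - <<'E'
from h import *
to(517.1,-17.3,150,182)
E
```

```text
t 52.48 pos [512.8 -18.2 350.4] rotvec [[-1.0, -0.021, -0.008], [-0.021, 1.0, 0.007], [0.008, 0.007, -1.0]] F [0.5 0.6 0.5] w 43.4
turn wx wy wz [ 0.4  -0.47 -0.8 ] rows 1.0  shift [-0.0044  0.0007  0.0364] rows 1.0
```

Request:
drive_tool(increments=[{"wx": 0.4, "wy": -0.4, "wz": -0.8, "tx": 0, "ty": 0, "tz": 0, "gripper": 0}, {"wx": 0, "wy": 0, "wz": 0, "tx": -0.004, "ty": 0, "tz": 0.015, "gripper": 0}, {"wx": 0, "wy": 0, "wz": 0, "tx": 0, "ty": 0, "tz": 0.025, "gripper": 0}, {"wx": 0, "wy": 0, "wz": 0, "tx": 0, "ty": 0, "tz": 0.025, "gripper": 0}, {"wx": 0, "wy": 0, "wz": 0, "tx": 0, "ty": 0, "tz": 0.01, "gripper": 0}, {"wx": 0, "wy": 0, "wz": 0, "tx": 0, "ty": 0, "tz": 0, "gripper": 0}, {"wx": 0, "wy": 0, "wz": 0, "tx": 0, "ty": 0, "tz": 0, "gripper": 0}, {"wx": 0, "wy": 0, "wz": 0, "tx": 0, "ty": 0, "tz": 0, "gripper": 0}])

```text
time_s: 53.15
position: [521.9, -26.6, 276.9]
tool_rot: [0.004, -0.013, 1.0, -0.001]
ft_force: [-0.1, 0.3, -0.7]
grip_width: 43.7
```

```bash
python3 - <<'E'
from h import *
to(517.1,-17.3,85,182)
c,im=save('wrist','w10',(150,150,390,384),2.2)
for d in (-23,23): print(((proj(c,np.array([517.1,-17.3,77])+d*np.array([.999,.035,0]))-[150,150])*2.2).round())
E
```

```text
t 53.15 pos [521.9 -26.6 276.9] rotvec [[-1.0, -0.026, 0.008], [-0.026, 1.0, -0.002], [-0.008, -0.002, -1.0]] F [-0.1  0.3 -0.7] w 43.7
turn wx wy wz [-0.1   0.48 -0.53] rows 1.0  shift [0.0044 0.0095 0.0279] rows 1.0
[260.  89.]
[260. 227.]
```

View pics/w10.png

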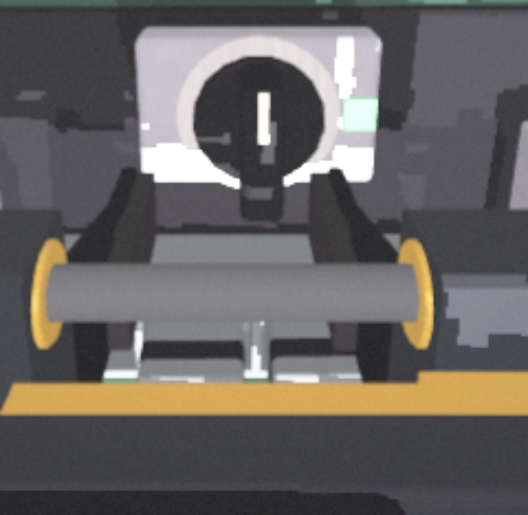

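```bash
python3 - <<'E'
from h import *
c=cam('wrist')
U=np.array([607,-14.2,0]);a=np.radians(2);Rz=np.array([[np.cos(a),-np.sin(a),0],[np.sin(a),np.cos(a),0],[0,0,1]])
for n,p in [('tray front',(-26,0,40)),('cell front bottom',(-18,24,40)),('cell top front',(-18,24,87)),('bar front top',(-12,0,108)),('bar front bot',(-12,0,94)),('block front base',(-8,0,108)),('block top',(-8,0,132)),('knob top near',(-113,0,77)),('knob top far',(-67,0,77)),('disc',(-90,0,43))]:
    print(n,((proj(c,U+Rz@np.array(p))-[150,150])*2.2).round())
c2,b=save('scene','s11',(185,140,345,270),4.5)
E
```

```text
tray front [255. 270.]
cell front bottom [315. 287.]
cell top front [333. 373.]
bar front top [263. 442.]
bar front bot [261. 405.]
block front base [263. 452.]
block top [267. 529.]
knob top near [260.  88.]
knob top far [259. 226.]
disc [256. 121.]
```

View pics/s11.png

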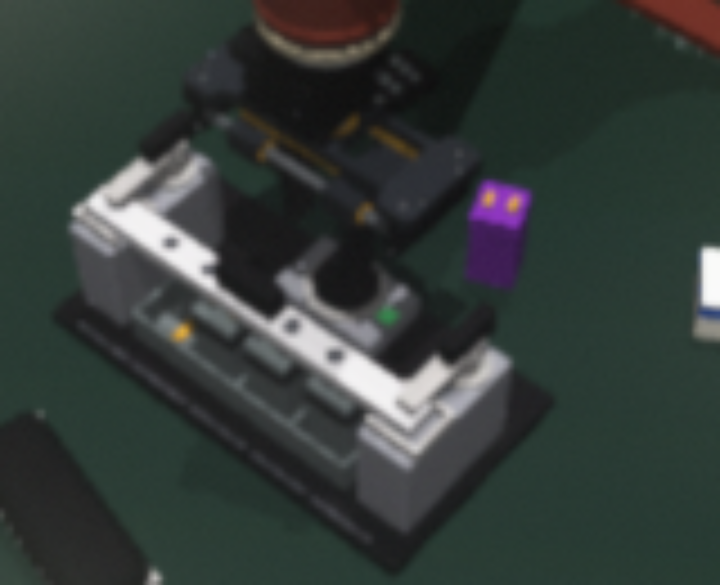

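The bar is still seated (the wrist view simply hides it behind the gripper) and the knob is where predicted. Align and descend.

Request:
drive_tool(increments=[{"wx": 0, "wy": 0.4, "wz": -0.5, "tx": 0.004, "ty": 0.009, "tz": 0, "gripper": 0}, {"wx": 0, "wy": 0, "wz": 0, "tx": 0, "ty": 0, "tz": 0, "gripper": 0}, {"wx": 0, "wy": 0, "wz": 0, "tx": 0, "ty": 0, "tz": 0.005, "gripper": 0}, {"wx": 0, "wy": 0, "wz": 0, "tx": 0, "ty": 0, "tz": 0.005, "gripper": 0}, {"wx": 0, "wy": 0, "wz": 0, "tx": 0, "ty": 0, "tz": 0, "gripper": 0}, {"wx": 0, "wy": 0, "wz": 0, "tx": 0, "ty": 0, "tz": 0, "gripper": 0}])

```text
time_s: 53.75
position: [518.1, -16.0, 269.1]
tool_rot: [0.003, -0.018, 1.0, -0.002]
ft_force: [-0.2, -0.0, -0.1]
grip_width: 43.6
```

```bash
python3 - <<'E'
from h import *
to(517.1,-17.3,85,182)
E
```

```text
t 53.75 pos [518.1 -16.  269.1] rotvec [[-0.999, -0.036, 0.006], [-0.036, 0.999, -0.004], [-0.006, -0.004, -1.0]] F [-0.2 -0.  -0.1] w 43.6
turn wx wy wz [-0.24  0.35  0.07] rows 1.0  shift [ 0.0011 -0.0013  0.0201] rows 1.0
```

Request:
drive_tool(increments=[{"wx": -0.2, "wy": 0.3, "wz": 0, "tx": 0.001, "ty": -0.001, "tz": 0, "gripper": 0}, {"wx": 0, "wy": 0, "wz": 0, "tx": 0, "ty": 0, "tz": 0.008, "gripper": 0}, {"wx": 0, "wy": 0, "wz": 0, "tx": 0, "ty": 0, "tz": 0.008, "gripper": 0}, {"wx": 0, "wy": 0, "wz": 0, "tx": 0, "ty": 0, "tz": 0.004, "gripper": 0}, {"wx": 0, "wy": 0, "wz": 0, "tx": 0, "ty": 0, "tz": 0, "gripper": 0}, {"wx": 0, "wy": 0, "wz": 0, "tx": 0, "ty": 0, "tz": 0, "gripper": 0}])

```text
time_s: 54.25
position: [516.8, -17.6, 246.1]
tool_rot: [-0.001, -0.018, 1.0, 0.0]
ft_force: [0.2, 0.1, 0.8]
grip_width: 43.7
```

```bash
python3 - <<'E'
from h import *
to(517.1,-17.3,85,182)
E
```

```text
t 54.25 pos [516.8 -17.6 246.1] rotvec [[-0.999, -0.035, -0.001], [-0.035, 0.999, 0.0], [0.001, 0.0, -1.0]] F [0.2 0.1 0.8] w 43.7
turn wx wy wz [ 0.01 -0.07  0.03] rows 1.0  shift [-0.0003  0.0003 -0.0029] rows 1.0
```

Request:
drive_tool(force=50, increments=[{"wx": 0, "wy": 0, "wz": 0, "tx": 0, "ty": 0, "tz": -0.004, "gripper": 0}, {"wx": 0, "wy": 0, "wz": 0, "tx": 0, "ty": 0, "tz": 0, "gripper": -1}, {"wx": 0, "wy": 0, "wz": 0, "tx": 0, "ty": 0, "tz": 0, "gripper": -1}, {"wx": 0, "wy": 0, "wz": 0, "tx": 0, "ty": 0, "tz": 0, "gripper": -1}, {"wx": 0, "wy": 0, "wz": 0, "tx": 0, "ty": 0, "tz": 0, "gripper": -1}, {"wx": 0, "wy": 0, "wz": 0, "tx": 0, "ty": 0, "tz": 0, "gripper": -1}, {"wx": 0, "wy": 0, "wz": 0, "tx": 0, "ty": 0, "tz": 0, "gripper": -1}, {"wx": 0, "wy": 0, "wz": 0, "tx": 0, "ty": 0, "tz": 0, "gripper": -1}])

```text
time_s: 54.92
position: [517.2, -17.6, 251.3]
tool_rot: [-0.0, -0.018, 1.0, -0.0]
ft_force: [-0.2, -0.1, -0.3]
grip_width: 13.2
```

```bash
python3 - <<'E'
from h import *
to(517.1,-17.3,86,122)
E
```

```text
t 54.92 pos [517.2 -17.6 251.3] rotvec [[-0.999, -0.035, -0.0], [-0.035, 0.999, -0.0], [0.0, -0.0, -1.0]] F [-0.2 -0.1 -0.3] w 13.2
turn wx wy wz [-1.000e-02  0.000e+00  6.002e+01] rows 9.0  shift [0.0003 0.0001 0.0013] rows 1.0
```

Request:
drive_tool(increments=[{"wx": 0, "wy": 0, "wz": 5, "tx": 0, "ty": 0, "tz": 0, "gripper": -1}, {"wx": 0, "wy": 0, "wz": 6, "tx": 0, "ty": 0, "tz": 0, "gripper": -1}, {"wx": 0, "wy": 0, "wz": 6, "tx": 0, "ty": 0, "tz": 0, "gripper": -1}, {"wx": 0, "wy": 0, "wz": 6, "tx": 0, "ty": 0, "tz": 0, "gripper": -1}, {"wx": 0, "wy": 0, "wz": 6, "tx": 0, "ty": 0, "tz": 0, "gripper": -1}, {"wx": 0, "wy": 0, "wz": 6, "tx": 0, "ty": 0, "tz": 0, "gripper": -1}, {"wx": 0, "wy": 0, "wz": 6, "tx": 0, "ty": 0, "tz": 0, "gripper": -1}, {"wx": 0, "wy": 0, "wz": 6, "tx": 0, "ty": 0, "tz": 0, "gripper": -1}, {"wx": 0, "wy": 0, "wz": 6, "tx": 0, "ty": 0, "tz": 0, "gripper": -1}])

```text
time_s: 55.67
position: [517.3, -17.1, 251.3]
tool_rot: [0.0, 0.447, 0.895, 0.001]
ft_force: [0.6, -0.9, -1.8]
grip_width: 13.4
```

```bash
python3 - <<'E'
from h import *
to(517.1,-17.3,87,122)
print(bot.get_state()['moment'])
E
```

```text
t 55.67 pos [517.3 -17.1 251.3] rotvec [[-0.6, 0.8, 0.001], [0.8, 0.6, 0.001], [0.0, 0.001, -1.0]] F [ 0.6 -0.9 -1.8] w 13.4
turn wx wy wz [ 0.08 -0.02  4.9 ] rows 1.0  shift [-0.0001 -0.0003  0.0003] rows 1.0
[-0.00410233 -0.24444543  0.20003838]
```

Go to the stop and hold there.

Request:
drive_tool(increments=[{"wx": 0, "wy": 0, "wz": 4, "tx": 0, "ty": 0, "tz": 0, "gripper": -1}, {"wx": 0, "wy": 0, "wz": 3, "tx": 0, "ty": 0, "tz": 0, "gripper": -1}, {"wx": 0, "wy": 0, "wz": 2, "tx": 0, "ty": 0, "tz": 0, "gripper": -1}, {"wx": 0, "wy": 0, "wz": 2, "tx": 0, "ty": 0, "tz": 0, "gripper": -1}, {"wx": 0, "wy": 0, "wz": 1.5, "tx": 0, "ty": 0, "tz": 0, "gripper": -1}, {"wx": 0, "wy": 0, "wz": 1.5, "tx": 0, "ty": 0, "tz": 0, "gripper": -1}])

```text
time_s: 56.17
position: [517.3, -16.3, 251.3]
tool_rot: [0.002, 0.556, 0.831, -0.001]
ft_force: [-0.0, -2.4, 0.4]
grip_width: 14.0
```

```bash
python3 - <<'E'
from h import *
to(517.1,-17.3,87,122)
print(bot.get_state()['moment'])
E
```

```text
t 56.17 pos [517.3 -16.3 251.3] rotvec [[-0.381, 0.924, 0.002], [0.924, 0.381, -0.003], [-0.003, 0.001, -1.0]] F [-0.  -2.4  0.4] w 14.0
turn wx wy wz [ 0.03  0.18 -9.58] rows 2.0  shift [-0.0007 -0.0007  0.0003] rows 1.0
[-0.27136656 -0.10476365  1.53251464]
```

Request:
drive_tool(increments=[{"wx": 0, "wy": 0, "wz": 0.5, "tx": 0, "ty": 0, "tz": 0, "gripper": -1}, {"wx": 0, "wy": 0, "wz": 0.5, "tx": 0, "ty": 0, "tz": 0, "gripper": -1}, {"wx": 0, "wy": 0, "wz": 0.5, "tx": 0, "ty": 0, "tz": 0, "gripper": -1}, {"wx": 0, "wy": 0, "wz": 0.5, "tx": 0, "ty": 0, "tz": 0, "gripper": -1}, {"wx": 0, "wy": 0, "wz": 0.5, "tx": 0, "ty": 0, "tz": 0, "gripper": -1}, {"wx": 0, "wy": 0, "wz": 0.5, "tx": 0, "ty": 0, "tz": 0, "gripper": -1}, {"wx": 0, "wy": 0, "wz": 0.5, "tx": 0, "ty": 0, "tz": 0, "gripper": -1}, {"wx": 0, "wy": 0, "wz": 0.5, "tx": 0, "ty": 0, "tz": 0, "gripper": -1}])

```text
time_s: 56.83
position: [516.9, -15.4, 251.3]
tool_rot: [0.002, 0.584, 0.812, -0.001]
ft_force: [-0.5, 0.1, -0.5]
grip_width: 15.2
```

```bash
python3 - <<'E'
from h import *
to(517.1,-17.3,87,122)
print(bot.get_state()['moment'])
E
```

```text
t 56.83 pos [516.9 -15.4 251.3] rotvec [[-0.318, 0.948, 0.001], [0.948, 0.318, -0.004], [-0.005, 0.0, -1.0]] F [-0.5  0.1 -0.5] w 15.2
turn wx wy wz [ -0.03   0.26 -13.45] rows 2.0  shift [-0.0017 -0.0009  0.0003] rows 1.0
[-0.13804275  0.07440965  1.46964224]
```

Moment steady at 1.5 N m with the knob at the stop, against 0.2 for the spring alone, held for over 1 s. Release now.

Request:
drive_tool(increments=[{"wx": 0, "wy": 0, "wz": 0, "tx": 0, "ty": 0, "tz": 0, "gripper": 1}, {"wx": 0, "wy": 0, "wz": 0, "tx": 0, "ty": 0, "tz": 0, "gripper": 1}, {"wx": 0, "wy": 0, "wz": 0, "tx": 0, "ty": 0, "tz": 0, "gripper": 1}, {"wx": 0, "wy": 0, "wz": 0, "tx": 0, "ty": 0, "tz": 0, "gripper": 1}, {"wx": 0, "wy": 0, "wz": 0, "tx": 0, "ty": 0, "tz": 0, "gripper": 1}, {"wx": 0, "wy": 0, "wz": 0, "tx": 0, "ty": 0, "tz": -0.015, "gripper": 1}, {"wx": 0, "wy": 0, "wz": 0, "tx": 0, "ty": 0, "tz": -0.03, "gripper": 1}, {"wx": 0, "wy": 0, "wz": 0, "tx": 0, "ty": 0, "tz": -0.035, "gripper": 1}, {"wx": 0, "wy": 0, "wz": 0, "tx": 0, "ty": 0, "tz": -0.035, "gripper": 1}, {"wx": 0, "wy": 0, "wz": 0, "tx": 0, "ty": 0, "tz": -0.035, "gripper": 1}, {"wx": 0, "wy": 0, "wz": 0, "tx": 0, "ty": 0, "tz": -0.035, "gripper": 1}, {"wx": 0, "wy": 0, "wz": 0, "tx": 0, "ty": 0, "tz": 0, "gripper": 1}])

```text
time_s: 57.83
position: [515.7, -15.0, 441.9]
tool_rot: [-0.003, 0.587, 0.809, 0.0]
ft_force: [-0.0, -0.4, -0.1]
grip_width: 84.0
```

Request:
drive_tool(increments=[{"wx": 0, "wy": 0, "wz": 0, "tx": -0.02, "ty": 0, "tz": -0.02, "gripper": 1}, {"wx": 0, "wy": 0, "wz": 0, "tx": -0.03, "ty": 0, "tz": -0.02, "gripper": 1}, {"wx": 0, "wy": 0, "wz": 0, "tx": -0.03, "ty": 0, "tz": -0.01, "gripper": 1}, {"wx": 0, "wy": 0, "wz": 0, "tx": 0, "ty": 0, "tz": 0, "gripper": 1}, {"wx": 0, "wy": 0, "wz": 0, "tx": 0, "ty": 0, "tz": 0, "gripper": 1}])

```text
time_s: 58.25
position: [541.6, -91.4, 496.6]
tool_rot: [-0.0, 0.587, 0.81, 0.002]
ft_force: [-0.7, 0.7, 0.4]
grip_width: 87.0
```

```bash
python3 - <<'E'
from h import *
st()
c,a=save('wrist','w12'); _,b=save('scene','s12')
m=np.hstack([cv2.resize(a[:260],(400,203)) if 0 else cv2.resize(a[:300,80:430],(400,343)),cv2.resize(b[130:270,185:348],(400,343),interpolation=cv2.INTER_CUBIC)])[...,::-1]
cv2.imwrite('pics/both12.png',m)
E
```

```text
t 58.25 pos [541.6 -91.4 496.6] rotvec [[-0.312, 0.95, 0.002], [0.95, 0.312, 0.003], [0.002, 0.002, -1.0]] F [-0.7  0.7  0.4] w 87.0
```

View pics/both12.png

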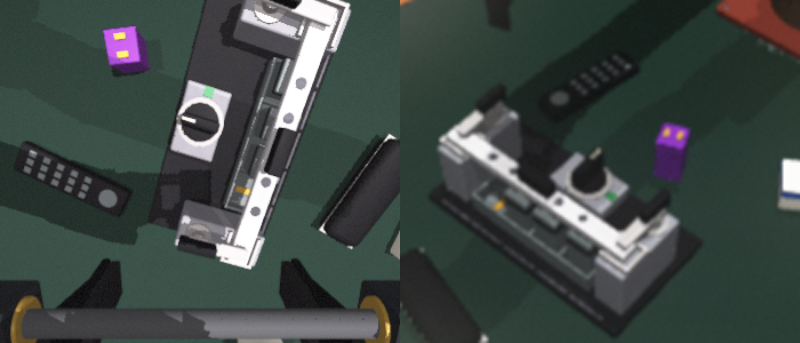

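Final view: knob back at rest, pointing along unit x at (185,120). The bar is in both channels with both tongues over it, and the purple cell, remote and case have not moved. Handing in.

```bash
python3 -c "
from workcell import bot
print(bot.hand_in())"
```

```text
the job is handed in; nothing more can be done
None
```

The job is done and handed in at about 58 s of robot time; the hand-in gives no verdict.

- **Cells:** All three grey cells on the table stand upright in the pockets at unit y = 72, 24 and −24 mm. The pocket at −72 mm is empty and the two purple look-alikes were left alone.
- **Bar:** It lies in both pedestal channels, seen in the scene and wrist pictures after placing and at the end.
- **Studs:** Each was pushed to its bottom (about 22 N) and turned about 1.6 rad. The left one rose about 6 mm while still gripped, the right one was let go. Both tongues lie over the bar's ends.
- **Knob:** I turned it clockwise only after both studs were turned home. The moment settled at about 1.5 N m against roughly 0.2 N m for the spring alone, so it was at its stop. It was held there for over 0.6 s, then released, and the last picture shows it back at rest.

**Checks that were less certain:**
- The lock notch cannot be read directly, so I inferred locking from the turn angle, the rise and the pictures. The left stud sprang back about 1 mm higher than the expected 3.5 mm notch depth, which is within grip slip.
- At the knob's stop the gripper turned about 10–14° further than the knob, so the pads slipped on its grip.
- I last saw the mug, bottle, jar, pen cup and pillbox in pictures taken along the way, and the final picture does not show all of them. No unexpected contact force appeared in the readings I took.

I viewed 14 pictures, or 15 counting an early one taken when a move call had been refused.

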